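Register slide carriers with taper pins and load the slide scanner

ROBOT

A 6-joint arm with a two-finger parallel gripper is mounted at the origin on the work surface. World frame = base frame: x ahead of the robot, y to its left, z up, the work surface at z = 0. Lengths are in m, angles in rad, forces in N, time in s.
With the tool pointing down it reaches from about 0.275 to 0.875 m from the base axis. Payload 12.5 kg.
Tool frame: the origin (TCP) lies at the very end of the fingers, on their centre line; the grasp point (between the pads) lies 19 mm behind it; x points along the fingers, y is the direction in which the jaws open and shut, and the axes are right-handed (so a half turn about x gives the same grasp; the last joint's range is limited). The gripper opens to 85 mm and grips with 20 to 120 N. Pads are 22 mm wide; open, the fingers measure 114 mm over their backs; the gripper's body (76 mm by 85 mm) begins 54 mm behind the grasp point. The pads swing forward as they close: fully open they stand 13 mm farther back than shut.
Start: joints at [-1.383, 0.351, 1.652, -0, 1.139, -0.085], TCP at [0.148, -0.53, 0.191] pointing down, gripper open.
Joint ranges: [-2.75, 2.75], [-0.79, 2.1], [0.01, 2.65], [-1.57, 4.71], [0.07, 3.14], [-2.87, 2.87]. Speed limits (rad/s): [2.22, 2.22, 2.79, 3.14, 3.14, 3.14].

INTERFACE

Orientations are given as a 3x3 rotation matrix whose columns are the frame's x, y, z axes.
In Python, from bench import manip gives the robot as it stands. Calls block until the motion is done:
- manip.move_ptp(position, orientation): joint-space move of the TCP to a pose.
- manip.move_l(position, attitude=None, max_speed=0.15): straight line of the TCP; attitude=None keeps the orientation; max_speed is the mean speed in m/s.
- manip.move_j(angles): joint-space move.
- manip.set_gripper(opening, effort=None): opening from 0.0 (shut) to 1.0 (fully open); effort is the grip in N (None keeps the last); returns when the fingers have stopped.
- manip.dwell(seconds).
- manip.inverse_kinematics(position, orientation): joint angles nearest the present ones, or None.
- manip.grab_frame(name): name is "scene" or "top" or "wrist"; returns (picture, depth): 384x512x3 uint8, red, green, blue; 384x512 float32, m along the optical axis (not along the pixel's ray), 0 where there is no reading.
- manip.get_calibration(name): a dict with "camera_matrix" (3x3 intrinsics, pixels), "R" (3x3) and "t" (3): a world point X has camera coordinates R X + t. Camera axes: x right, y down, z forward; pixel columns grow to the right and rows downward; lengths in m; the calibration is good to about 2 mm. The wrist camera is an equidistant fisheye: a pixel r from the principal point sees the ray r / f radians off the axis. A picture is of the moment at which its call begins: read the wrist's pose just before it. get_calibration takes no time and is no camera call; for the wrist camera it gives the pose at the moment of the call.
A pose or a line that the arm cannot do raises manip.Unreachable and nothing moves.
- manip.sign_off(): hands the job in, once; it reports no verdict.
Trained networks look in the newest picture that a camera, given by its name, has taken for a name from the list of things; names that differ only in an ending like _2 or _b are one class to them, and where a whole thing is asked for, a point or a joint stands for the part that bears it (a point fixed in the world has none). Each returns a list of dicts, best first, with "confidence" (0 to 1); they miss things now and then, are a little off and sometimes report something else, mostly with a low value. They report only what shows in the picture. A call takes as long as a camera call. They do not tell look-alikes from the thing itself.
- manip.look_for(camera, name): "at" ([x, y, z] in m, in world coordinates, good to about 4 mm: the middle of the surface that is visible of it).
Readings, each from a call of its own:
- manip.current_time(): time.
- manip.current_qpos(): joint angles.
- manip.current_joint_vel(): joint speeds.
- manip.current_joint_torque(): joint torques, N m.
- manip.current_ee_pos(): TCP position.
- manip.current_tcp_rot(): TCP orientation.
- manip.current_force(): force on the tool from outside, world axes, zero at the start.
- manip.current_ft_torque(): the same for the moment, N m.
- manip.current_grip_width(): opening from 0.0 (shut) to 1.0 (fully open).
Only numpy, scipy, OpenCV 4.12 (cv2) and the standard library are available. Lean on these libraries where they do the work, as an engineer would, in place of code of your own. Each camera call takes 0.05 s, during which the arm holds its last target.

TASK

Pin every slide carrier that lies on the scanner's stage: take tapered pins from the white block and drive one fully home, upright, through each of the carrier's two end holes into the stage, so that the carrier is pulled into line with the stage holes. Then slide the loaded stage all the way into the scanner and, once it is home, press the green start button fully. Leave the bottle, the jar and the blue slide box where they are.

Things in the scene. Friction and masses are not known exactly. Their poses are not given: they have to be found in the camera images.
- scanner: White benchtop slide scanner, fixed. Origin on the table under the middle of its loading slot; z up, its +y points out of the slot (the way the stage comes out), x runs along the slot. The slot is 172 mm wide and 105 mm high; the roof over it is 135 mm above the table and reaches from the slot to 300 mm behind it (-y), with a 235 mm high housing farther back. The stage starts fully out.
- stage (a joint): Travel of the black stage (152 x 260 mm plate, top 40 mm above the table) on its rails, m: 0 = fully out as at the start, grows as it is pushed into the scanner (along the scanner's -y), 0.240 = against the stop, fully home. It needs about 5 N to move and stays where it is left.
- stage_handle (a point): Middle of the outer face (facing the scanner's +y, away from the slot) of the blue upright handle at the stage's outer end, 78 mm above the table. The handle is a plate 40 mm wide (x) and 12 mm thick (y), it stands free from 46 mm to 90 mm above the table; push on this face or pinch it from above.
- stage_mid (a point): Middle of the stage plate's upper face (40 mm above the table); moves with the stage, axes as the scanner's. The plate is 12 mm thick. It has three seats, numbered 0, 1, 2, centred at y = -75, 0, 75 mm in this frame, each with two 12 mm holes through the plate at x = -48 and x = +48 mm of the seat's centre. A carrier in line lies centred on its seat, its x along the stage's x.
- start (a joint): Travel of the green start button, m: 0 = up, 0.006 = fully pressed (spring return, about 5 N).
- start_top (a point): Centre of the top of the green start button (32 mm across) on the scanner's roof; press straight down.
- block: White loose block (152 x 100 x 44 mm, 0.9 kg) holding 7 tapered pins in two rows: pockets at x = -57, -19, 19, 57 mm in the row y = -33 mm, and x = -38, 0, 38 mm in the row y = 33 mm of its frame. Origin: centre of its underside, z up. The 12 mm pockets go right through; an undisturbed pin stands upright with its collar on the block's top, its origin 44 mm above the block's origin.
- oil: Small amber oil bottle 32 mm across, 65 mm high; bystander. Origin at its underside.
- mailer: Blue closed slide box 50 x 90 x 25 mm; bystander. Origin at its underside.
- jar: Small specimen jar with yellow cap, 52 mm across, 60 mm high; bystander. Origin at its underside.
- carrier0_a (a point): Hole a of slide carrier 0: centre of the hole at the carrier's upper face; axes as the carrier's, z up, x towards hole b. The carrier is an aluminium plate 120 (x) x 62 (y) x 8 mm with two glass slides, lying loose and askew in seat 0 of the stage, inside a 5 mm high fence with 4.5 mm play all round. Its holes a and b (12 mm, through) are on its long middle line, 48 mm either side of its centre; a belongs over the seat's hole at x = -48 mm. May be absent.
- carrier0_b (a point): Hole b of slide carrier 0, 96 mm from hole a along its x; belongs over the seat's hole at x = +48 mm.
- carrier1_a (a point): Hole a of slide carrier 1: centre of the hole at the carrier's upper face; axes as the carrier's, z up, x towards hole b. The carrier is an aluminium plate 120 (x) x 62 (y) x 8 mm with two glass slides, lying loose and askew in seat 1 of the stage, inside a 5 mm high fence with 4.5 mm play all round. Its holes a and b (12 mm, through) are on its long middle line, 48 mm either side of its centre; a belongs over the seat's hole at x = -48 mm. May be absent.
- carrier1_b (a point): Hole b of slide carrier 1, 96 mm from hole a along its x; belongs over the seat's hole at x = +48 mm.
- carrier2_a (a point): Hole a of slide carrier 2: centre of the hole at the carrier's upper face; axes as the carrier's, z up, x towards hole b. The carrier is an aluminium plate 120 (x) x 62 (y) x 8 mm with two glass slides, lying loose and askew in seat 2 of the stage, inside a 5 mm high fence with 4.5 mm play all round. Its holes a and b (12 mm, through) are on its long middle line, 48 mm either side of its centre; a belongs over the seat's hole at x = -48 mm. May be absent.
- carrier2_b (a point): Hole b of slide carrier 2, 96 mm from hole a along its x; belongs over the seat's hole at x = +48 mm.
- pin0: Tapered steel alignment pin, 45 g. Origin on its axis at the underside of its collar; z points up to the head. Below the collar: 16 mm straight shank 10.6 mm in diameter, then a 24 mm taper to a 4 mm wide tip, 40 mm below the origin. Above: collar 22 mm across and 4 mm thick, then a round orange head 16 mm in diameter, 4 to 34 mm above the origin: the only place to grip it. Fully home, the collar lies on the carrier. All 7 pins are alike; spare ones are not needed.
- pin1: Tapered steel alignment pin, 45 g. Origin on its axis at the underside of its collar; z points up to the head. Below the collar: 16 mm straight shank 10.6 mm in diameter, then a 24 mm taper to a 4 mm wide tip, 40 mm below the origin. Above: collar 22 mm across and 4 mm thick, then a round orange head 16 mm in diameter, 4 to 34 mm above the origin: the only place to grip it. Fully home, the collar lies on the carrier. All 7 pins are alike; spare ones are not needed.
- pin2: Tapered steel alignment pin, 45 g. Origin on its axis at the underside of its collar; z points up to the head. Below the collar: 16 mm straight shank 10.6 mm in diameter, then a 24 mm taper to a 4 mm wide tip, 40 mm below the origin. Above: collar 22 mm across and 4 mm thick, then a round orange head 16 mm in diameter, 4 to 34 mm above the origin: the only place to grip it. Fully home, the collar lies on the carrier. All 7 pins are alike; spare ones are not needed.
- pin3: Tapered steel alignment pin, 45 g. Origin on its axis at the underside of its collar; z points up to the head. Below the collar: 16 mm straight shank 10.6 mm in diameter, then a 24 mm taper to a 4 mm wide tip, 40 mm below the origin. Above: collar 22 mm across and 4 mm thick, then a round orange head 16 mm in diameter, 4 to 34 mm above the origin: the only place to grip it. Fully home, the collar lies on the carrier. All 7 pins are alike; spare ones are not needed.
- pin4: Tapered steel alignment pin, 45 g. Origin on its axis at the underside of its collar; z points up to the head. Below the collar: 16 mm straight shank 10.6 mm in diameter, then a 24 mm taper to a 4 mm wide tip, 40 mm below the origin. Above: collar 22 mm across and 4 mm thick, then a round orange head 16 mm in diameter, 4 to 34 mm above the origin: the only place to grip it. Fully home, the collar lies on the carrier. All 7 pins are alike; spare ones are not needed.
- pin5: Tapered steel alignment pin, 45 g. Origin on its axis at the underside of its collar; z points up to the head. Below the collar: 16 mm straight shank 10.6 mm in diameter, then a 24 mm taper to a 4 mm wide tip, 40 mm below the origin. Above: collar 22 mm across and 4 mm thick, then a round orange head 16 mm in diameter, 4 to 34 mm above the origin: the only place to grip it. Fully home, the collar lies on the carrier. All 7 pins are alike; spare ones are not needed.
- pin6: Tapered steel alignment pin, 45 g. Origin on its axis at the underside of its collar; z points up to the head. Below the collar: 16 mm straight shank 10.6 mm in diameter, then a 24 mm taper to a 4 mm wide tip, 40 mm below the origin. Above: collar 22 mm across and 4 mm thick, then a round orange head 16 mm in diameter, 4 to 34 mm above the origin: the only place to grip it. Fully home, the collar lies on the carrier. All 7 pins are alike; spare ones are not needed.
Things that resemble listed ones, but are neither listed nor needed, are in the scene too. Leave any turquoise look-alike of the pin0 alone.

How it is judged:
By the outcome, as a careful person would: the job done as asked, in the order asked, and still so for the second after the job is handed in, with the robot touching nothing.
Of carrier0, carrier1, carrier2 only 2 to 3 are there at a start; the rules pass over those that are not, and their reading is None.
At some moment in a run one of block may be knocked a few centimetres aside while the robot is not near it.
Once in a run the grip may slacken for a moment while it holds something.
It also fails if it takes over 210 s, if anything falls off the work surface, if the arm or the gripper's body presses on something with over 40 N, if the wrist force passes 120 N, or if a joint passes its speed limit or range.

## Working session

There is one attempt and no reset: what is moved stays moved. The work goes in short steps, each a Python script; the robot and the scene stay as the last script left them, time stands still between calls to the robot, and variables do not carry over. Pictures are saved under pics/ and viewed, and the job is handed in when it is done.

```bash
ls; mkdir -p pics; cat > h.py <<'E'
import numpy as np, cv2
from bench import manip as m
def snap(cam,fn):
    c=m.get_calibration(cam); p,d=m.grab_frame(cam)
    cv2.imwrite('pics/'+fn+'.png',cv2.cvtColor(p,cv2.COLOR_RGB2BGR)); return p,d,c
E
python3 - <<'E'
from h import *
for c in ['scene','top','wrist']:
    p,d,k=snap(c,c+'0'); print(c,k,m.current_time())
E
```

```text
pics
scene {'camera_matrix': array([[468.9577189 ,   0.        , 263.12215839],
       [  0.        , 468.9577189 , 196.02471197],
       [  0.        ,   0.        ,   1.        ]]), 'R': array([[-0.77954357,  0.62628257, -0.00905343],
       [ 0.35510065,  0.43000002, -0.83006235],
       [-0.51596061, -0.65028465, -0.5575971 ]]), 't': array([ 0.44073048, -0.11488385,  1.35236462])} 0.05
top {'camera_matrix': array([[412.69731767,   0.        , 256.83535454],
       [  0.        , 412.69731767, 189.1874578 ],
       [  0.        ,   0.        ,   1.        ]]), 'R': array([[ 0.0204717 , -0.9994255 , -0.02701083],
       [-0.99820515, -0.01891098, -0.05682294],
       [ 0.0562795 ,  0.02812561, -0.99801882]]), 't': array([-0.00917053,  0.5724424 ,  0.94061791])} 0.1
wrist {'camera_matrix': array([[297.31863964,   0.        , 255.89030167],
       [  0.        , 297.31863964, 192.2799724 ],
       [  0.        ,   0.        ,   1.        ]]), 'R': array([[ 2.69889381e-01, -9.62891231e-01, -4.47018765e-04],
       [-9.17955154e-01, -2.57434332e-01,  3.01804407e-01],
       [-2.90719895e-01, -8.10434612e-02, -9.53369761e-01]]), 't': array([-0.55103617, -0.03806923,  0.37988383])} 0.15
```

View pics/scene0.png

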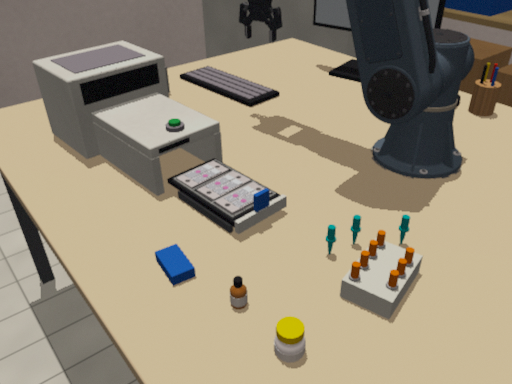

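View pics/top0.png

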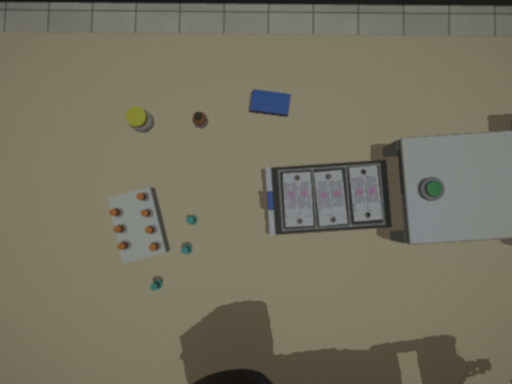

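View pics/wrist0.png

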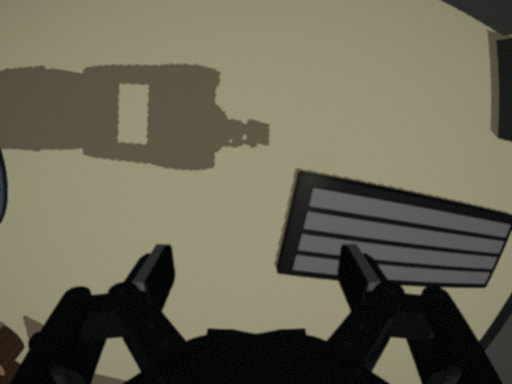

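All three carriers are present. The seven orange pins stand in the block (top image ~x110-155, y195-247). The three turquoise look-alikes at (191,219), (186,250) and (155,286) stay untouched. Next I'll localise everything.

```bash
cat >> h.py <<'E'
def unproj(c,u,v,z):
    """pinhole pixel -> world point on plane z"""
    K=c['camera_matrix'];r=np.array([(u-K[0,2])/K[0,0],(v-K[1,2])/K[1,1],1.])
    o=-c['R'].T@c['t'];d=c['R'].T@r
    return o+d*(z-o[2])/d[2]
def proj(c,X):
    K=c['camera_matrix'];p=c['R']@np.asarray(X,float)+c['t'];return K[0,0]*p[0]/p[2]+K[0,2],K[1,1]*p[1]/p[2]+K[1,2]
def wproj(c,X):
    K=c['camera_matrix'];p=c['R']@np.asarray(X,float)+c['t'];r=np.hypot(p[0],p[1]);th=np.arctan2(r,p[2])
    return K[0,2]+K[0,0]*th*p[0]/r, K[1,2]+K[1,1]*th*p[1]/r
def wunproj(c,u,v,z):
    K=c['camera_matrix'];x=(u-K[0,2])/K[0,0];y=(v-K[1,2])/K[1,1];th=np.hypot(x,y)
    r=np.array([np.sin(th)*x/max(th,1e-9),np.sin(th)*y/max(th,1e-9),np.cos(th)])
    o=-c['R'].T@c['t'];d=c['R'].T@r
    return o+d*(z-o[2])/d[2]
E
python3 - <<'E'
from h import *
p,d,c=snap('top','t1')
for n in ['scanner','stage','stage_handle','stage_mid','start_top','block','pin0','carrier0_a','oil','mailer','jar']:
    for r in m.look_for('top',n): print(n,np.round(r['at'],4),round(r['confidence'],2))
for (u,v) in [(330,198),(136,224),(430,188),(270,200),(450,200)]:
    z=d[v,u];r=np.linalg.inv(c['camera_matrix'])@[u,v,1]*z; print(u,v,c['R'].T@(r-c['t']))
big=cv2.resize(cv2.cvtColor(p,cv2.COLOR_RGB2BGR)[150:245,255:400],None,fx=5,fy=5,interpolation=cv2.INTER_CUBIC);cv2.imwrite('pics/stg.png',big)
big=cv2.resize(cv2.cvtColor(p,cv2.COLOR_RGB2BGR)[180:300,100:220],None,fx=5,fy=5,interpolation=cv2.INTER_CUBIC);cv2.imwrite('pics/blk.png',big)
E
```

```text
scanner [ 0.5752 -0.3636  0.131 ] 0.56
scanner [0.4867 0.2683 0.0423] 0.34
stage [ 0.5519 -0.1419  0.0376] 0.74
stage_handle [ 0.5499 -0.1397  0.0372] 0.88
stage_handle [0.5151 0.3119 0.0691] 0.62
stage_mid [ 0.5494 -0.1374  0.036 ] 0.96
stage_mid [ 0.5668 -0.237   0.0492] 0.73
start_top [ 0.5715 -0.344   0.1548] 0.76
block [0.4855 0.2698 0.0432] 0.61
block [ 0.5538 -0.162   0.0469] 0.19
pin0 [0.4775 0.2982 0.07  ] 0.68
pin0 [0.5102 0.3126 0.0679] 0.67
pin0 [0.3542 0.2185 0.0657] 0.67
pin0 [0.4316 0.1522 0.0648] 0.66
pin0 [0.4397 0.2936 0.0673] 0.57
pin0 [0.5113 0.2401 0.0716] 0.55
pin0 [0.5042 0.1438 0.0703] 0.39
carrier0_a [ 0.5638 -0.2396  0.0473] 0.9
carrier0_a [0.4854 0.2686 0.0442] 0.28
oil [0.7228 0.1329 0.0409] 0.71
mailer [ 0.7747 -0.0242  0.0246] 0.85
mailer [0.512  0.3146 0.0694] 0.32
jar [0.7228 0.2716 0.0616] 0.84
jar [ 0.5535 -0.0871  0.0489] 0.66
330 198 [ 0.55400523 -0.16165571  0.05165568]
136 224 [0.48714872 0.27177407 0.04654134]
430 188 [ 0.57315933 -0.33947053  0.15919896]
270 200 [ 0.54578184 -0.02853996  0.08972236]
450 200 [ 0.5514895  -0.3886397   0.13436296]
```

View pics/stg.png

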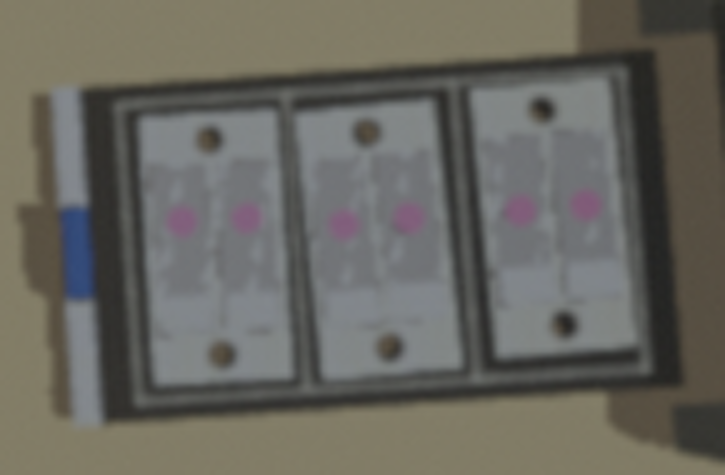

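View pics/blk.png

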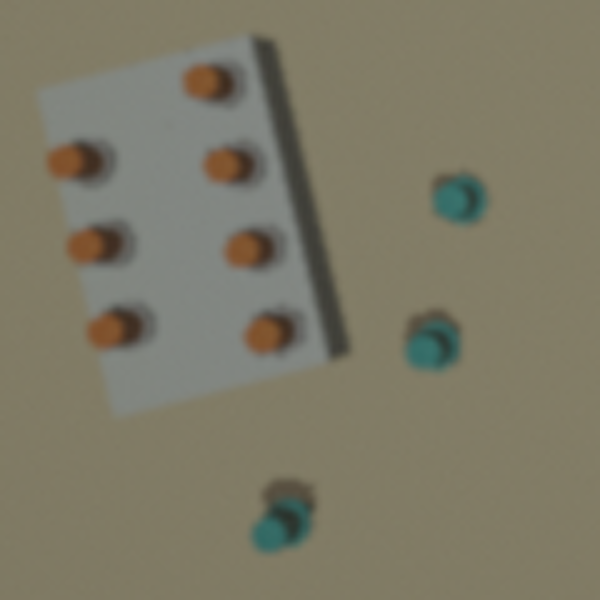

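```bash
cat >> h.py <<'E'
def down(a):
    """tool pointing down, jaw dir at angle a in world xy"""
    y=np.array([np.cos(a),np.sin(a),0]);x=np.array([0,0,-1.]);return np.c_[x,y,np.cross(x,y)]
E
python3 - <<'E'
from h import *
c=m.get_calibration('wrist');R=m.current_tcp_rot();p=m.current_ee_pos()
o=-c['R'].T@c['t'];print(o,p,R);print('cam in tool',R.T@(o-p),'axis',R.T@c['R'][2])
for a in [np.pi/2,-np.pi/2,0,np.pi]:
    for P in [(.55,-.16,.3),(.55,-.24,.2),(.47,-.24,.06),(.48,.29,.07),(.6,-.08,.06)]:
        q=m.inverse_kinematics(P,down(a)); print(round(a,2),P,None if q is None else np.round(q,2))
E
```

```text
[ 0.22423727 -0.50972927  0.37388723] [ 0.14820103 -0.52964582  0.19139747] [[-9.00895894e-06  2.69423260e-01 -9.63021862e-01]
 [-2.27436688e-05 -9.63021862e-01 -2.69423260e-01]
 [-1.00000000e+00  1.94754272e-05  1.48034978e-05]]
cam in tool [-0.1824909   0.00130942 -0.07858784] axis [9.53347513e-01 6.95350962e-04 3.01874205e-01]
1.57 (0.55, -0.16, 0.3) [-0.36  0.31  1.44 -0.    1.39 -1.94]
1.57 (0.55, -0.24, 0.2) [-0.49  0.43  1.51 -0.    1.2  -2.06]
1.57 (0.47, -0.24, 0.06) [-0.56  0.49  1.82 -0.    0.83 -2.13]
1.57 (0.48, 0.29, 0.07) [ 0.46  0.52  1.73 -0.    0.89 -1.11]
1.57 (0.6, -0.08, 0.06) [-0.21  0.61  1.61 -0.    0.93 -1.78]
-1.57 (0.55, -0.16, 0.3) [-0.36  0.31  1.44 -0.    1.39  1.21]
-1.57 (0.55, -0.24, 0.2) [-0.49  0.43  1.51 -0.    1.2   1.08]
-1.57 (0.47, -0.24, 0.06) [-0.56  0.49  1.82 -0.    0.83  1.01]
-1.57 (0.48, 0.29, 0.07) [ 0.46  0.52  1.73 -0.    0.89  2.03]
-1.57 (0.6, -0.08, 0.06) [-0.21  0.61  1.61 -0.    0.93  1.36]
0 (0.55, -0.16, 0.3) [-0.36  0.31  1.44 -0.    1.39 -0.36]
0 (0.55, -0.24, 0.2) [-0.49  0.43  1.51 -0.    1.2  -0.49]
0 (0.47, -0.24, 0.06) [-0.56  0.49  1.82 -0.    0.83 -0.56]
0 (0.48, 0.29, 0.07) [ 0.46  0.52  1.73 -0.    0.89  0.46]
0 (0.6, -0.08, 0.06) [-0.21  0.61  1.61 -0.    0.93 -0.21]
3.14 (0.55, -0.16, 0.3) [-0.36  0.31  1.44 -0.    1.39  2.78]
3.14 (0.55, -0.24, 0.2) [-0.49  0.43  1.51 -0.    1.2   2.65]
3.14 (0.47, -0.24, 0.06) [-0.56  0.49  1.82 -0.    0.83  2.58]
3.14 (0.48, 0.29, 0.07) [ 0.46  0.52  1.73 -0.    0.89 -2.68]
3.14 (0.6, -0.08, 0.06) None
```

```bash
python3 - <<'E'
from h import *
m.move_ptp((.59,-.16,.21),down(-np.pi/2+.06)); 
p,d,c=snap('wrist','w_stage'); np.savez('w_stage.npz',p=p,d=d,**c,pos=m.current_ee_pos(),rot=m.current_tcp_rot())
print(m.current_time(), m.current_ee_pos())
for n in ['stage_mid','carrier0_a','stage_handle']:
    for r in m.look_for('wrist',n): print(n,np.round(r['at'],4),round(r['confidence'],2))
E
```

```text
2.875 [ 0.58971132 -0.16084065  0.20998212]
stage_mid [ 0.5663 -0.1321  0.0352] 0.76
carrier0_a [ 0.5713 -0.2381  0.0512] 0.64
stage_handle [ 0.5684 -0.1338  0.0379] 0.75
stage_handle [ 0.5694 -0.242   0.0495] 0.39
stage_handle [0.4401 0.2181 0.06  ] 0.35
```

View pics/w_stage.png

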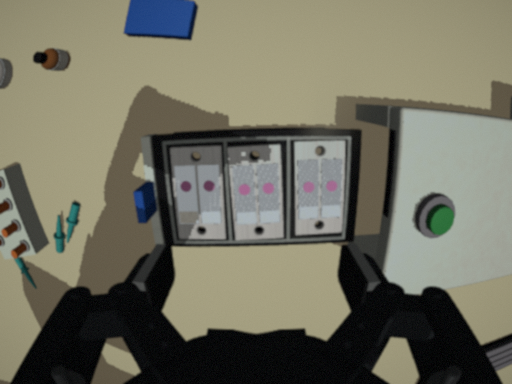

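```bash
python3 - <<'E'
import cv2
i=cv2.imread('pics/w_stage.png')[115:255,130:370]
i=cv2.resize(i,None,fx=3.3,fy=3.3,interpolation=cv2.INTER_CUBIC); cv2.imwrite('pics/w_crop.png',i)
E
```

```text
(no output)
```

View pics/w_crop.png

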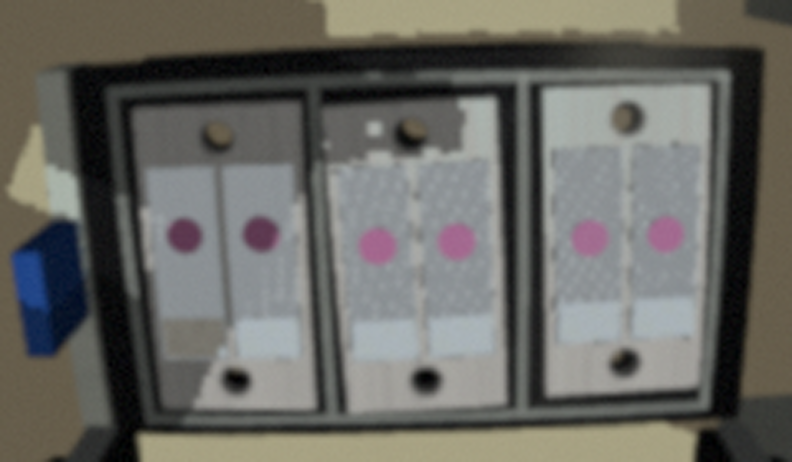

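```bash
cat >> h.py <<'E'
def rect(cam,p,c,x0,x1,y0,y1,z,s=.0005):
    """orthophoto: row 0 = x1 (world x up), col 0 = y1 (world +y left)"""
    xs=np.arange(x1,x0,-s);ys=np.arange(y1,y0,-s)
    X,Y=np.meshgrid(xs,ys,indexing='ij');P=np.stack([X,Y,np.full_like(X,z)],-1)@c['R'].T+c['t']
    K=c['camera_matrix']
    if cam=='wrist':
        r=np.hypot(P[...,0],P[...,1]);th=np.arctan2(r,P[...,2]);k=th/np.maximum(r,1e-9)
    else: k=1/P[...,2]
    u=K[0,0]*P[...,0]*k+K[0,2];v=K[1,1]*P[...,1]*k+K[1,2]
    return cv2.remap(p,u.astype(np.float32),v.astype(np.float32),cv2.INTER_CUBIC)
E
python3 - <<'E'
from h import *
f=np.load('w_stage.npz');c={k:f[k] for k in ['camera_matrix','R','t']}
a=rect('wrist',f['p'],c,.46,.65,-.31,0,.045)
p,d,ct=snap('top','t2');np.savez('t2.npz',p=p,d=d,**ct)
b=rect('top',p,ct,.46,.65,-.31,0,.045)
for n,i in (('rw',a),('rt',b)): cv2.imwrite('pics/%s.png'%n,cv2.cvtColor(i,cv2.COLOR_RGB2BGR))
print(a.shape)
E
```

```text
(380, 620, 3)
```

View pics/rw.png

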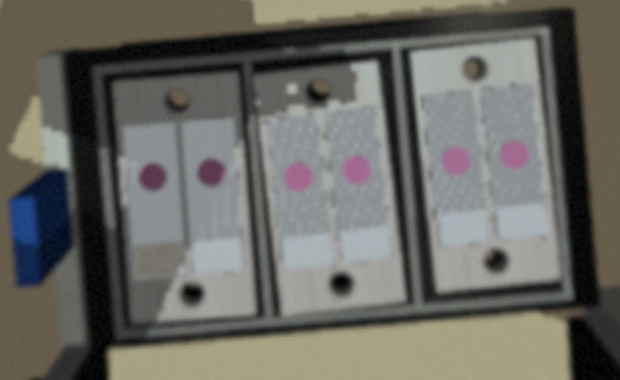

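View pics/rt.png

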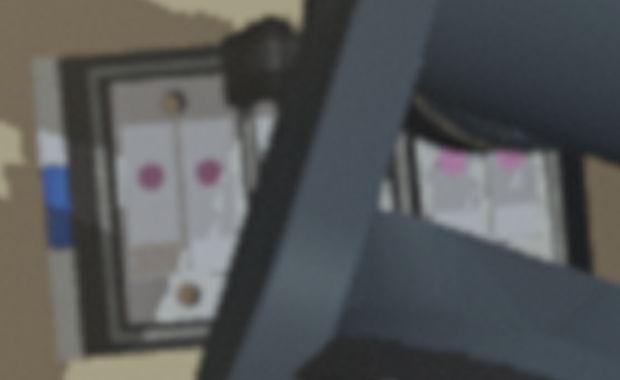

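```bash
cat > fit.py <<'E'
from h import *
from scipy.optimize import minimize
from scipy.ndimage import map_coordinates
s=.0005;x0,x1,y0,y1=.44,.67,-.33,.02
def fit(cam,p,c,z=.045,g0=(.552,-.162,.06)):
    I=cv2.cvtColor(rect(cam,p,c,x0,x1,y0,y1,z),cv2.COLOR_RGB2GRAY).astype(float);I=cv2.GaussianBlur(I,(0,0),1.5)
    def samp(P,q):
        th=q[2];W=P@np.array([[np.cos(th),np.sin(th)],[-np.sin(th),np.cos(th)]])+q[:2]
        return map_coordinates(I,[(x1-W[:,0])/s,(y1-W[:,1])/s],order=1,mode='nearest')
    def rectl(hx,hy):
        t=np.linspace(-.95,.95,150);o=np.ones_like(t)
        return np.r_[np.c_[t*hx,o*hy],np.c_[t*hx,-o*hy],np.c_[o*hx,t*hy],np.c_[-o*hx,t*hy]]
    def mid(d):
        t=np.linspace(-.06,.06,150);return np.r_[np.c_[t,0*t+.0375+d],np.c_[t,0*t-.0375+d]]
    def cost(q):
        hx,hy=q[3],q[4]
        return -(samp(rectl(hx,hy),q)-.5*samp(rectl(hx+.005,hy+.005),q)-.5*samp(rectl(hx-.0035,hy-.0035),q)).mean()-.5*samp(mid(0),q).mean()+.25*(samp(mid(.004),q)+samp(mid(-.004),q)).mean()
    best=None
    for dx in (-.004,0,.004):
      for dy in (-.004,0,.004):
        r=minimize(cost,[g0[0]+dx,g0[1]+dy,g0[2],.0665,.1125],method='Nelder-Mead',options=dict(initial_simplex=np.array([g0[0]+dx,g0[1]+dy,g0[2],.0665,.1125])+np.r_[np.zeros((1,5)),np.diag([.003,.003,.02,.001,.001])],xatol=1e-6,fatol=1e-4,maxiter=2000))
        if best is None or r.fun<best.fun: best=r
    return best
if __name__=='__main__':
    f=np.load('w_stage.npz');c={k:f[k] for k in ['camera_matrix','R','t']}
    r=fit('wrist',f['p'],c);print('wrist',r.x,r.fun)
    p=cv2.cvtColor(cv2.imread('pics/t1.png'),cv2.COLOR_BGR2RGB);f2=np.load('t2.npz');ct={k:f2[k] for k in ['camera_matrix','R','t']}
    r2=fit('top',p,ct);print('top',r2.x,r2.fun)
    for n,cam,pp,cc,q in (('w','wrist',f['p'],c,r.x),('t','top',p,ct,r2.x)):
        I=cv2.cvtColor(rect(cam,pp,cc,x0,x1,y0,y1,.045),cv2.COLOR_RGB2BGR)
        def W(x,y):
            th=q[2];X=q[0]+np.cos(th)*x-np.sin(th)*y;Y=q[1]+np.sin(th)*x+np.cos(th)*y
            return int(round((y1-Y)/s)),int(round((x1-X)/s))
        for a,b in (((-.0665,-.1125),(.0665,-.1125)),((-.0665,.1125),(.0665,.1125)),((.0665,-.1125),(.0665,.1125)),((-.0665,-.1125),(-.0665,.1125)),((-.0665,.0375),(.0665,.0375)),((-.0665,-.0375),(.0665,-.0375))):
            cv2.line(I,W(*a),W(*b),(0,0,255),1)
        for y in(-.075,0,.075):
            for x in(-.048,.048): cv2.circle(I,W(x,y),12,(0,255,0),1)
        cv2.imwrite('pics/fit_%s.png'%n,I)
E
python3 fit.py
```

```text
wrist [ 0.5589628  -0.16618329  0.08939674  0.0662968   0.11264859] -64.13043795867696
top [ 0.55718822 -0.16430016  0.08696623  0.06662708  0.11289617] -27.40384303723927
```

```bash
python3 -c "
import cv2,numpy as np
a=cv2.imread('pics/fit_w.png')[40:440,60:680];b=cv2.imread('pics/fit_t.png')[40:440,60:680]
cv2.imwrite('pics/fit_b.png',cv2.resize(np.vstack([a,b]),None,fx=.75,fy=.75))"
```

```text
(no output)
```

View pics/fit_b.png

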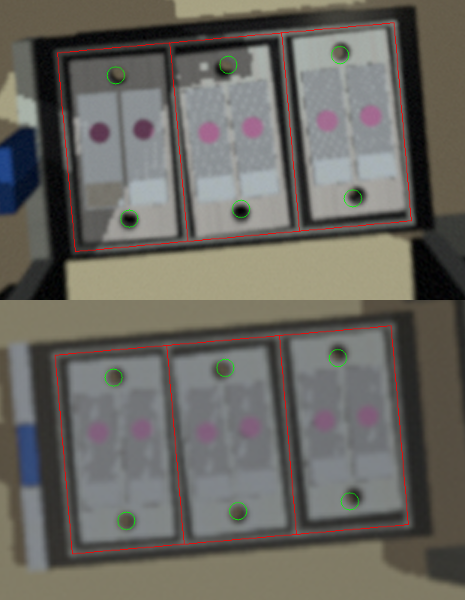

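```bash
cat > holes.py <<'E'
from h import *
f=np.load('w_stage.npz');c={k:f[k] for k in ['camera_matrix','R','t']}
p=cv2.cvtColor(cv2.imread('pics/t1.png'),cv2.COLOR_BGR2RGB);f2=np.load('t2.npz');ct={k:f2[k] for k in ['camera_matrix','R','t']}
s=.00025;rows=[]
for cam,pp,cc,q in (('wrist',f['p'],c,[.55896,-.16618,.0894]),('top',p,ct,[.55719,-.1643,.08697])):
  out=[]
  for x in (.048,-.048):
    for i,y in ((2,.075),(1,0),(0,-.075)):
        th=q[2];X=q[0]+np.cos(th)*x-np.sin(th)*y;Y=q[1]+np.sin(th)*x+np.cos(th)*y
        h=.012;I=rect(cam,pp,cc,X-h,X+h,Y-h,Y+h,.048,s)[:96,:96]
        g=cv2.GaussianBlur(cv2.cvtColor(I,cv2.COLOR_RGB2GRAY).astype(float),(0,0),2)
        # best circle: max mean outward radial gradient at r=6mm
        gy,gx=np.gradient(g);t=np.linspace(0,2*np.pi,72,endpoint=False);best=(-1e9,)
        from scipy.ndimage import map_coordinates as mc
        for a in np.arange(-22,23,1.):
            for b in np.arange(-22,23,1.):
                cy=48+a+24*np.sin(t);cx=48+b+24*np.cos(t)
                v=np.clip(mc(gx,[cy,cx],order=1)*np.cos(t)+mc(gy,[cy,cx],order=1)*np.sin(t),-1,3).mean()
                if v>best[0]: best=(v,a,b)
        v,a,b=best
        print(cam,'seat',i,'ab'[x>0],'carrier-stage offset mm (wx,wy): %.2f %.2f'%(-a*.25,-b*.25),'score %.2f'%v,'stagehole',round(X,4),round(Y,4))
        J=cv2.resize(cv2.cvtColor(I,cv2.COLOR_RGB2BGR),None,fx=2,fy=2);cv2.circle(J,(96,96),48,(0,255,0),1);cv2.circle(J,(int(96+2*b),int(96+2*a)),48,(0,0,255),1);out.append(J)
  rows.append(np.hstack(out[:3]));rows.append(np.hstack(out[3:]))
cv2.imwrite('pics/holes.png',cv2.resize(np.hstack([np.vstack(rows[:2]),np.vstack(rows[2:])]),None,fx=.68,fy=.68))
E
python3 holes.py
```

```text
wrist seat 2 b carrier-stage offset mm (wx,wy): 0.75 -2.25 score 1.95 stagehole 0.6001 -0.0872
wrist seat 1 b carrier-stage offset mm (wx,wy): -5.50 4.50 score 2.56 stagehole 0.6068 -0.1619
wrist seat 0 b carrier-stage offset mm (wx,wy): 4.00 1.00 score 3.00 stagehole 0.6135 -0.2366
wrist seat 2 a carrier-stage offset mm (wx,wy): 1.25 0.75 score 3.00 stagehole 0.5045 -0.0958
wrist seat 1 a carrier-stage offset mm (wx,wy): -0.00 -0.00 score 3.00 stagehole 0.5112 -0.1705
wrist seat 0 a carrier-stage offset mm (wx,wy): 4.75 -1.75 score 3.00 stagehole 0.5178 -0.2452
top seat 2 b carrier-stage offset mm (wx,wy): 0.25 -1.75 score 2.91 stagehole 0.5985 -0.0854
top seat 1 b carrier-stage offset mm (wx,wy): -2.00 3.25 score 2.97 stagehole 0.605 -0.1601
top seat 0 b carrier-stage offset mm (wx,wy): 3.00 -1.00 score 2.97 stagehole 0.6115 -0.2348
top seat 2 a carrier-stage offset mm (wx,wy): -0.25 -0.75 score 2.84 stagehole 0.5029 -0.0938
top seat 1 a carrier-stage offset mm (wx,wy): -2.50 -0.00 score 2.88 stagehole 0.5094 -0.1685
top seat 0 a carrier-stage offset mm (wx,wy): 3.75 -2.50 score 2.97 stagehole 0.5159 -0.2432
```

View pics/holes.png

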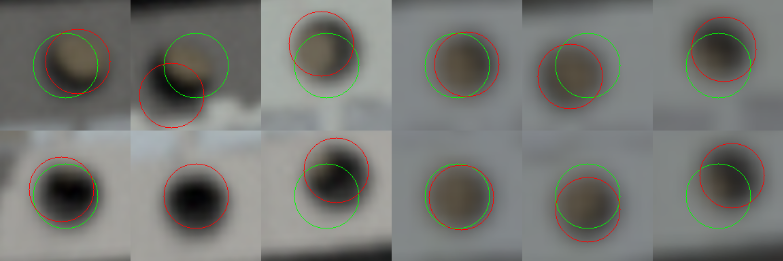

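```bash
cat > blk.py <<'E'
from h import *
from scipy.optimize import minimize
POCK=[(-57,-33),(-19,-33),(19,-33),(57,-33),(-38,33),(0,33),(38,33)]
POCK=np.array(POCK)/1000.
def omask(p):
    h=cv2.cvtColor(p,cv2.COLOR_RGB2HSV);m_=((h[...,0]<=14)&(h[...,1]>150)&(h[...,2]>60)).astype(np.uint8)
    return m_
def bfit(cam,p,c,idx,g0):
    pr=wproj if cam=='wrist' else proj
    M=omask(p)
    # keep only near guess
    k=np.zeros_like(M);u,v=pr(c,[g0[0],g0[1],.06]);cv2.circle(k,(int(u),int(v)),110 if cam=='wrist' else 60,1,-1);M=(M&k)
    Mb=cv2.resize(M,None,fx=4,fy=4,interpolation=cv2.INTER_LINEAR).astype(np.float32) # 0/1
    Mb=cv2.GaussianBlur(Mb,(0,0),3)
    t=np.linspace(0,2*np.pi,24,endpoint=False)
    def render(q):
        J=np.zeros(Mb.shape,np.uint8);R=np.array([[np.cos(q[2]),-np.sin(q[2])],[np.sin(q[2]),np.cos(q[2])]])
        for i in idx:
            X=R@POCK[i]+q[:2];P=[]
            for z in(.049,.078):
                for a in t: P.append(pr(c,[X[0]+.008*np.cos(a),X[1]+.008*np.sin(a),z]))
            hull=cv2.convexHull(((np.array(P,np.float32)+.5)*4-.5));cv2.fillConvexPoly(J,np.round(hull*16).astype(np.int32),1,shift=4)
        return cv2.GaussianBlur(J.astype(np.float32),(0,0),3)
    f=lambda q:float(((render(q)-Mb)**2).sum()/ (Mb**2).sum())
    # coarse
    best=min(((f([g0[0]+dx,g0[1]+dy,g0[2]+dt]),dx,dy,dt) for dx in np.arange(-.008,.009,.004) for dy in np.arange(-.008,.009,.004) for dt in (-.12,-.06,0,.06,.12)))
    q0=np.array([g0[0]+best[1],g0[1]+best[2],g0[2]+best[3]])
    r=minimize(f,q0,method='Nelder-Mead',options=dict(initial_simplex=q0+np.r_[np.zeros((1,3)),np.diag([.002,.002,.03])],xatol=1e-5,fatol=1e-5,maxiter=150))
    return r.x,r.fun
def pins(q):
    R=np.array([[np.cos(q[2]),-np.sin(q[2])],[np.sin(q[2]),np.cos(q[2])]]);return (R@POCK.T).T+q[:2]
E
python3 - <<'E'
from blk import *
m.move_ptp((.53,.27,.21),down(-np.pi/2+.23))
p,d,c=snap('wrist','w_blk');np.savez('w_blk.npz',p=p,d=d,**c)
cv2.imwrite('pics/om.png',omask(p)*255)
print(m.current_time())
q,e=bfit('wrist',p,c,range(7),(.487,.27,.23));print('wrist',q,e);print(pins(q))
p1=cv2.cvtColor(cv2.imread('pics/t1.png'),cv2.COLOR_BGR2RGB);f2=np.load('t2.npz');ct={k:f2[k] for k in ['camera_matrix','R','t']}
q,e=bfit('top',p1,ct,range(7),(.487,.27,.23));print('top',q,e)
E
```

```text
4.725
wrist [0.48617513 0.2696653  0.27865946] 1.0388742685317993
[[0.44045112 0.22225945]
 [0.47698527 0.232712  ]
 [0.51351942 0.24316455]
 [0.55005357 0.2536171 ]
 [0.44056377 0.29093978]
 [0.47709792 0.30139233]
 [0.51363207 0.31184488]]
top [0.48577378 0.27476169 0.28483096] 2.6896064281463623
```

View pics/w_blk.png

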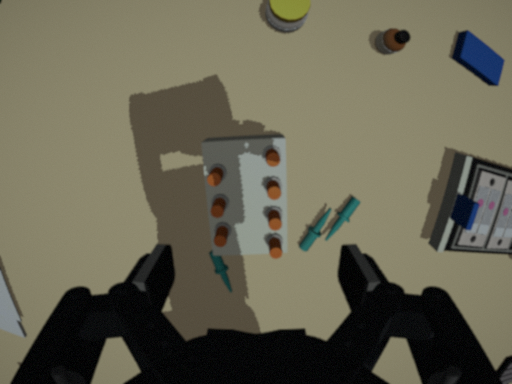

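```bash
python3 - <<'E'
from blk import *
p=np.load('w_blk.npz')['p'];h=cv2.cvtColor(p,cv2.COLOR_RGB2HSV)
for u,v in [(273,157),(274,187),(216,175),(275,246),(247,146),(300,200),(180,150),(250,200)]: print(u,v,p[v,u],h[v,u])
p=cv2.cvtColor(cv2.imread('pics/t1.png'),cv2.COLOR_BGR2RGB);h=cv2.cvtColor(p,cv2.COLOR_RGB2HSV)
for u,v in [(145,212),(118,229),(136,220),(170,200)]: print(u,v,p[v,u],h[v,u])
E
```

```text
273 157 [91 49 24] [ 11 188  91]
274 187 [124  77  37] [ 14 179 124]
216 175 [89 47 21] [ 11 195  89]
275 246 [59 32 12] [ 13 203  59]
247 146 [123 130 124] [ 64  14 130]
300 200 [143 139 112] [ 26  55 143]
180 150 [92 85 70] [20 61 92]
250 200 [145 153 145] [ 60  13 153]
145 212 [129  86  49] [ 14 158 129]
118 229 [129  85  48] [ 14 160 129]
136 220 [130 135 130] [ 60   9 135]
170 200 [131 125 103] [ 24  55 131]
```

```bash
sed -i 's/m_=((h.*/m_=((h[...,0]<=17)\&(h[...,1]>105)\&(h[...,2]>25)).astype(np.uint8)/' blk.py
cat >> blk.py <<'E'
def bshow(cam,p,c,q,fn,idx=range(7)):
    pr=wproj if cam=='wrist' else proj
    I=cv2.cvtColor(p,cv2.COLOR_RGB2BGR);u,v=map(int,pr(c,[q[0],q[1],.06]));a=max(0,u-75);b=max(0,v-75);S=5
    J=cv2.resize(I[b:b+120 if cam=='top' else b+150,a:a+150],None,fx=4,fy=4,interpolation=cv2.INTER_CUBIC)
    for X in pins(q)[list(idx)]:
        for z in (.049,.078):
            P=np.array([pr(c,[X[0]+.008*np.cos(t),X[1]+.008*np.sin(t),z]) for t in np.linspace(0,6.28,30)])
            cv2.polylines(J,[np.round(((P-[a,b])+.5)*4-.5).astype(np.int32)],True,(0,255,0),1)
    cv2.imwrite('pics/%s.png'%fn,J)
E
python3 - <<'E'
from blk import *
f=np.load('w_blk.npz');c={k:f[k] for k in ['camera_matrix','R','t']};p=f['p']
q,e=bfit('wrist',p,c,range(7),(.487,.27,.23));print('wrist',q,e);print(pins(q));bshow('wrist',p,c,q,'bf_w')
p1=cv2.cvtColor(cv2.imread('pics/t1.png'),cv2.COLOR_BGR2RGB);f2=np.load('t2.npz');ct={k:f2[k] for k in ['camera_matrix','R','t']}
q,e=bfit('top',p1,ct,range(7),(.487,.27,.23));print('top',q,e);bshow('top',p1,ct,q,'bf_t')
E
```

```text
wrist [0.48663038 0.26990701 0.27543695] 0.12100250273942947
[[0.44075384 0.22264875]
 [0.47732148 0.23298351]
 [0.51388913 0.24331827]
 [0.55045677 0.25365304]
 [0.44108781 0.29132836]
 [0.47765545 0.30166312]
 [0.5142231  0.31199788]]
top [0.48589608 0.27375193 0.27413512] 0.3975907564163208
```

View pics/bf_w.png

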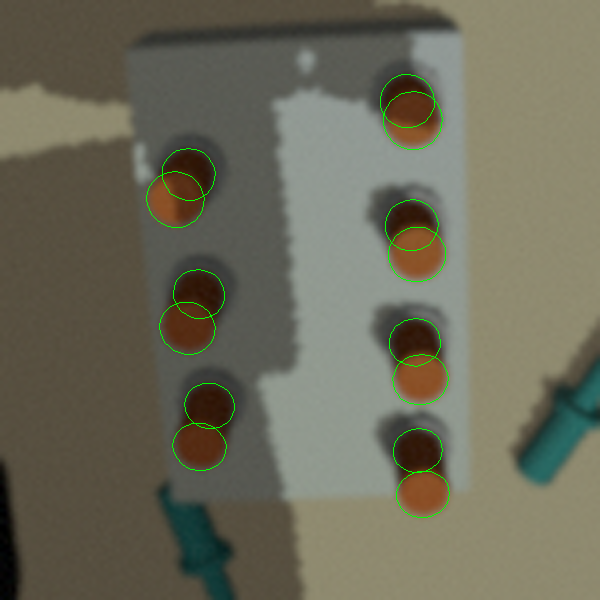

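```bash
cat >> blk.py <<'E'
AJ=-np.pi/2
def pick(q,i,zg=.050,dy=(0,0)):
    X=pins(q)[i]+np.array(dy);O=down(AJ+q[2])
    m.set_gripper(.38,80)
    m.move_ptp((X[0],X[1],.125),O); m.move_l((X[0],X[1],zg),O,max_speed=.1)
    f0=m.current_force();m.set_gripper(0,80);m.dwell(.2)
    print('grip w',m.current_grip_width(),'f',np.round(m.current_force()-f0,1),m.current_ee_pos())
E
python3 - <<'E'
from blk import *
q=[0.48663038,0.26990701,0.27543695]
print(m.current_force())
pick(q,3)
p,d,c=snap('wrist','g1')
X=m.current_ee_pos();m.move_l((X[0],X[1],.15),max_speed=.12)
print(m.current_grip_width(),m.current_force(),m.current_time())
p,d,c=snap('wrist','g2')
bq=bfit('wrist',p,c,[0,1,2,4,5,6],q);print(bq)
E
cd pics;python3 -c "
import cv2,numpy as np
cv2.imwrite('g12.png',np.hstack([cv2.resize(cv2.imread(f'g{i}.png')[100:,100:420],None,fx=1.2,fy=1.2) for i in (1,2)]))"
```

```text
[0.26548891 0.1661731  0.28884195]
grip w 0.0007088201498193798 f [-0.1  0.8  0. ] [0.55045086 0.25365976 0.05000505]
0.0026752558356332684 [-0.21805822  0.89785707  0.01375225] 8.275
(array([0.48682945, 0.26996952, 0.27173821]), np.float64(0.8460503220558167))
```

View pics/g12.png

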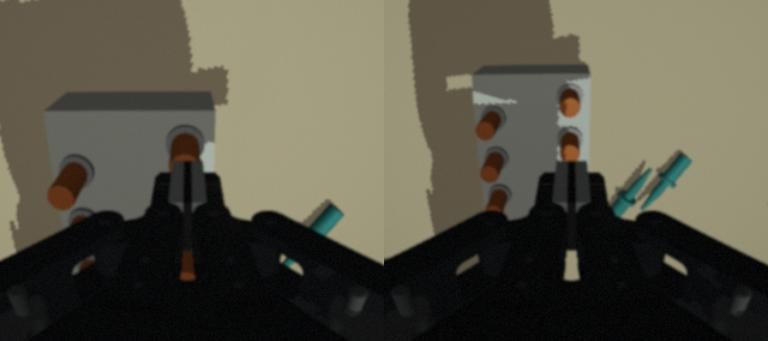

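```bash
python3 - <<'E'
from blk import *
m.set_gripper(.38,80)
m.move_ptp((.53,.27,.21),down(-np.pi/2+.23))
p,d,c=snap('wrist','w_blk2');np.savez('w_blk2.npz',p=p,d=d,**c)
for r in m.look_for('wrist','block'): print(np.round(r['at'],4),r['confidence'])
for g in [(.487,.27,.27),(.503,.275,.27)]:
    q,e=bfit('wrist',p,c,range(7),g);print(q,e)
print(m.current_time());bshow('wrist',p,c,q,'bf_w2')
E
```

```text
[0.4971 0.2702 0.0441] 0.6
[0.48671211 0.26969225 0.27627212] 0.23297862708568573
[0.48669584 0.26971602 0.2761373 ] 0.23282459378242493
9.2
```

View pics/bf_w2.png

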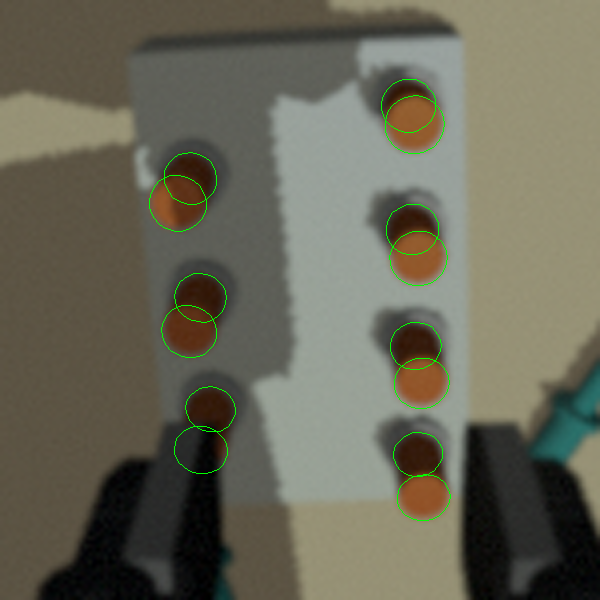

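```bash
python3 - <<'E'
from h import *
# reconstruct calibration for pose TCP at X with orientation O, using camera in tool from now
c=m.get_calibration('wrist');R=m.current_tcp_rot();p=m.current_ee_pos()
Rct=c['R']@R; o=-c['R'].T@c['t']; oct_=R.T@(o-p)
O=down(-np.pi/2+.27543695);X=np.array([.55045,.25366,.05])
R2=Rct@O.T;o2=X+O@oct_;c2=dict(camera_matrix=c['camera_matrix'],R=R2,t=-R2@o2)
I=cv2.imread('pics/g1.png')
for z in (.05,.069,.09):
    print('tool axis',z,np.round(wproj(c2,[X[0],X[1],z]),1))
q=[0.48663038,0.26990701,0.27543695]
from blk import pins
for i,P in enumerate(pins(q)):
    u,v=wproj(c2,[*P,.078]);u2,v2=wproj(c2,[*P,.048]);print(i,u,v,u2,v2)
    cv2.line(I,(int(u),int(v)),(int(u2),int(v2)),(0,255,0),1)
for z in (.05,.09): 
    u,v=wproj(c2,[X[0],X[1],z]);cv2.circle(I,(int(u),int(v)),2,(0,0,255),-1)
cv2.imwrite('pics/g1d.png',cv2.resize(I[150:,120:400],None,fx=2.8,fy=2.5))
E
```

```text
tool axis 0.05 [253.8 222.1]
tool axis 0.069 [253.6 234.4]
tool axis 0.09 [253.3 251. ]
0 254.0507066997971 367.15558438710104 254.19447489280216 341.03552412257216
1 253.87815343584617 334.75232311430693 254.06468964256374 308.50690271172067
2 253.6895164139145 293.3659583121959 253.93063411250267 268.71671122761893
3 253.49988272053008 241.08069979265167 253.80428372156888 220.89256255522199
4 167.83245403583723 347.5175810777974 175.90862489630763 322.50546726659206
5 158.9895322578747 311.0792251273461 169.2192607542769 286.8708739811914
6 149.69518613835956 265.4258063041885 162.49941019407063 244.04466374842917
```

View pics/g1d.png

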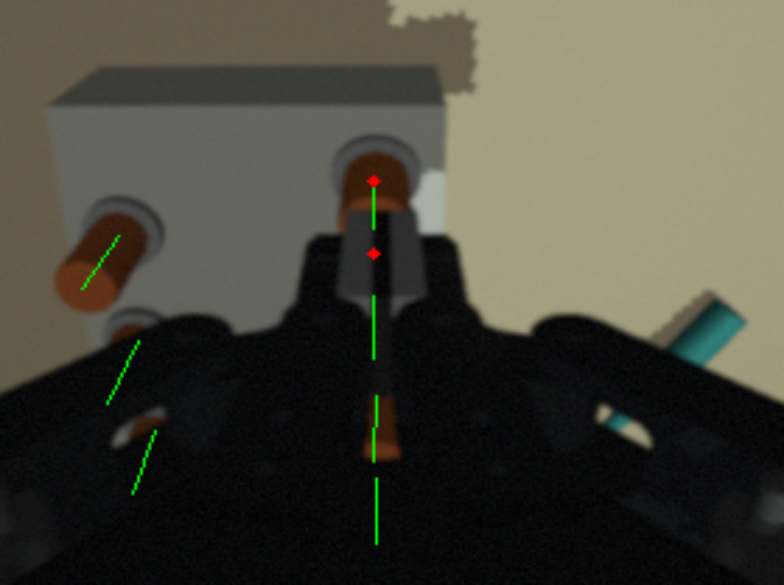

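```bash
python3 - <<'E'
from h import *
c=m.get_calibration('wrist');R=m.current_tcp_rot();p=m.current_ee_pos()
o=-c['R'].T@c['t'];print(R.T@(o-p),R.T@c['R'].T, p,R)
f=np.load('w_stage.npz');R=f['rot'];p=f['pos'];o=-f['R'].T@f['t'];print(R.T@(o-p),R.T@f['R'].T)
pp,d,c=snap('wrist','x');h,w=d.shape
# fingertip via depth
m.set_gripper(0,80);pp,d,c=snap('wrist','shut');np.savez('shut.npz',p=pp,d=d,**c,pos=m.current_ee_pos(),rot=m.current_tcp_rot())
TCP=m.current_ee_pos()
print('TCP proj',wproj(c,TCP), 'back19',wproj(c,TCP+[0,0,.019]))
for v in range(200,300,8): print(v,[round(float(d[v,u]),3) for u in (240,248,254,262,270)])
I=cv2.cvtColor(pp,cv2.COLOR_RGB2BGR);u,v=map(int,wproj(c,TCP));cv2.circle(I,(u,v),2,(0,0,255),-1)
cv2.imwrite('pics/shutd.png',cv2.resize(I[130:,120:400],None,fx=2.5,fy=2.3))
E
```

```text
[-0.18249397  0.00126927 -0.07863373] [[-5.80671826e-04 -3.01855300e-01  9.53353576e-01]
 [ 9.99999720e-01  2.74176775e-04  6.95894360e-04]
 [-4.71446810e-04  9.53353713e-01  3.01855057e-01]] [0.52967691 0.26973451 0.20921642] [[-1.14701826e-03  2.28094926e-01 -9.73638223e-01]
 [-5.52509502e-04 -9.73638859e-01 -2.28094424e-01]
 [-9.99999190e-01  2.76315900e-04  1.24280617e-03]]
[-0.18248781  0.00094715 -0.07884894] [[-5.28913229e-04 -3.01776222e-01  9.53378641e-01]
 [ 9.99999656e-01  4.49850074e-04  6.97170121e-04]
 [-6.39266817e-04  9.53378681e-01  3.01775880e-01]]
TCP proj (np.float64(253.7439720887554), np.float64(222.1027434270369)) back19 (np.float64(253.55513973845467), np.float64(234.4443535318945))
200 [0.369, 0.37, 0.369, 0.368, 0.369]
208 [0.373, 0.372, 0.371, 0.372, 0.367]
216 [0.375, 0.375, 0.376, 0.375, 0.352]
224 [0.378, 0.379, 0.377, 0.379, 0.342]
232 [0.383, 0.382, 0.38, 0.381, 0.382]
240 [0.385, 0.145, 0.144, 0.144, 0.374]
248 [0.145, 0.137, 0.137, 0.137, 0.145]
256 [0.138, 0.13, 0.13, 0.13, 0.13]
264 [0.13, 0.124, 0.124, 0.123, 0.122]
272 [0.114, 0.116, 0.12, 0.12, 0.116]
280 [0.111, 0.111, 0.123, 0.111, 0.111]
288 [0.105, 0.105, 0.124, 0.11, 0.105]
296 [0.1, 0.103, 0.126, 0.113, 0.1]
```

View pics/shutd.png

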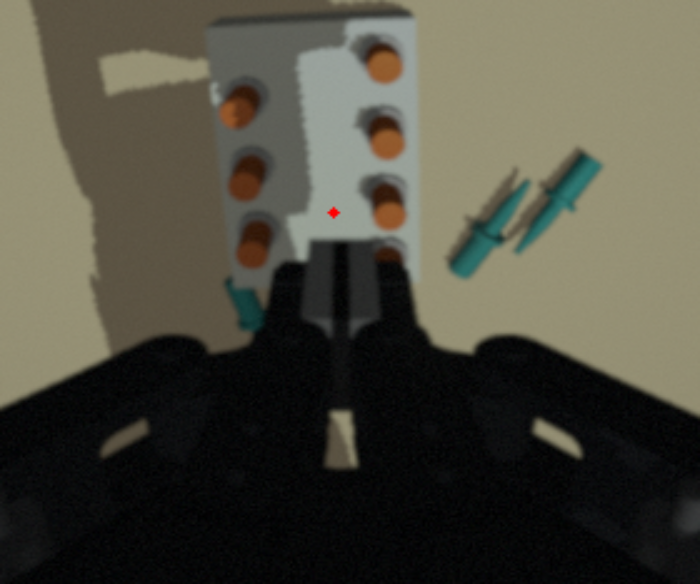

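```bash
python3 - <<'E'
from h import *
p,d,c=snap('scene','s1');T=m.current_ee_pos();print(T)
I=cv2.cvtColor(p,cv2.COLOR_RGB2BGR)
S=3.5;u,v=map(int,proj(c,T));a,b=max(0,u-100),max(0,v-110)
J=cv2.resize(I[b:b+160,a:a+200],None,fx=S,fy=S,interpolation=cv2.INTER_CUBIC)
for z,col in((0,(0,0,255)),(.019,(0,255,255)),(.045,(0,255,0)),(.073,(255,0,0))):
    u,v=proj(c,T+[0,0,z]);cv2.circle(J,(int((u-a)*S),int((v-b)*S)),4,col,-1)
cv2.imwrite('pics/s1c.png',J)
E
```

```text
[0.5299986  0.26995123 0.20991313]
```

View pics/s1c.png

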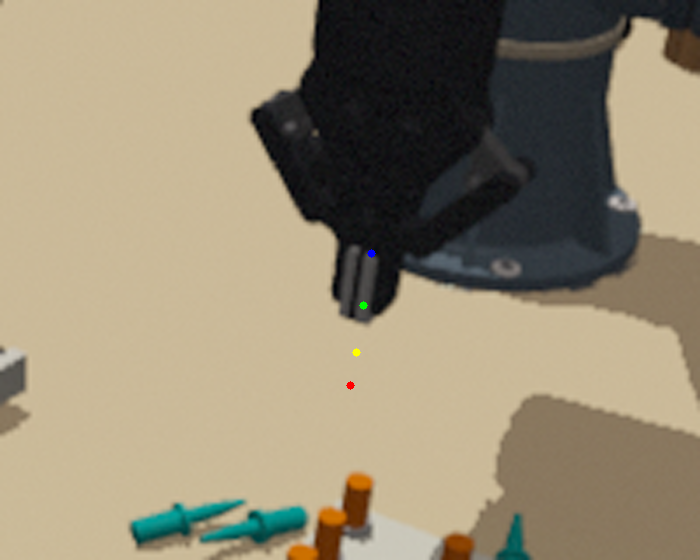

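The wrist and scene images both show the real fingertips ending about 40 mm short of the reported TCP. That's why the jaws closed above the head and missed the pin. A guarded touch on bare table will give the exact offset.

```bash
python3 - <<'E'
from h import *
m.move_ptp((.45,.06,.03),down(-np.pi/2))
m.dwell(.3);f0=m.current_force();print(m.current_ee_pos(),f0, m.current_grip_width())
m.move_l((.45,.06,-.02),max_speed=.05);f=m.current_force()-f0;print(f)
z=-.02
while abs(f[2])<4 and z>-.065:
    try: z-=.0015;m.move_l((.45,.06,z),max_speed=.03)
    except m.Unreachable as e: print('unr',z);break
    f=m.current_force()-f0
print(z,m.current_ee_pos(),f,m.current_time())
E
```

```text
[0.45038933 0.06037433 0.03023962] [ 0.45459301 -1.10426715 -0.08677356] 0.0025867720857318676
[0.03433765 0.45619687 0.40292933]
-0.041000000000000016 [ 0.45013143  0.06000836 -0.03993579] [-6.50100703  0.63336948 24.2521714 ] 15.8167
```

```bash
cat >> blk.py <<'E'
L=.0395
def go(x,y,ztip,O=None,v=.15,ptp=False):
    if ptp: m.move_ptp((x,y,ztip-L),O)
    else: m.move_l((x,y,ztip-L),O,max_speed=v)
def pick(q,i,zg=.051,corr=(0,0)):
    O=down(AJ+q[2]);X=pins(q)[i]+(O[:,1:]@np.array(corr))[:2]
    go(X[0],X[1],.11,O,ptp=True); m.set_gripper(.38,80)
    go(X[0],X[1],zg,O,.1)
    f0=m.current_force();m.set_gripper(0,80);m.dwell(.15)
    print('grip w',round(m.current_grip_width(),3),'f',np.round(m.current_force()-f0,1),m.current_ee_pos())
    return X
E
python3 - <<'E'
from blk import *
go(.45,.06,.06,v=.1);m.set_gripper(.38)
q=[0.4867,0.2698,0.276]
X=pick(q,3,corr=(-.0015,.0005))
p,d,c=snap('wrist','g3')
if m.current_grip_width()>.1:
    go(X[0],X[1],.16,v=.12);m.dwell(.2);print(m.current_grip_width(),m.current_force())
    p,d,c=snap('wrist','g4');np.savez('g4.npz',p=p,d=d,**c,pos=m.current_ee_pos(),rot=m.current_tcp_rot())
print(m.current_time())
E
cd pics;python3 -c "
import cv2,numpy as np
cv2.imwrite('g12.png',np.hstack([cv2.resize(cv2.imread(f'g{i}.png')[100:,130:380],None,fx=1.6,fy=1.6) for i in (3,4)]))"
```

```text
grip w 0.157 f [-1.6 -0.6  6.4] [0.55017385 0.25507546 0.01243799]
0.15915797784542784 [-0.03925526 -0.37489383 -0.79828608]
20.6667
```

View pics/g12.png

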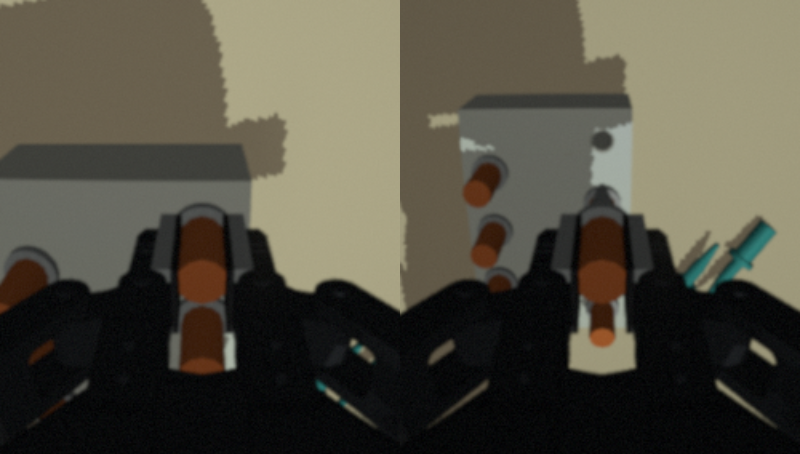

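```bash
cat >> blk.py <<'E'
def pinoverlay(p,c,P,R,fn,oz=-.0316,off=(0,0)):
    """P TCP, R rot; draw pin model: origin at tool x=oz"""
    I=cv2.cvtColor(p,cv2.COLOR_RGB2BGR);a,b,S=180,150,5
    J=cv2.resize(I[b:b+110,a:a+150],None,fx=S,fy=S,interpolation=cv2.INTER_CUBIC)
    pt=lambda x,y,z:tuple(int(round((w-k+.5)*S-.5)) for w,k in zip(wproj(c,P+R@np.array([x,y+off[0],z+off[1]])),(a,b)))
    for x,r,col in((oz-.034,.008,(0,255,0)),(oz-.004,.011,(0,255,0)),(oz,.011,(0,255,255)),(oz+.04,.002,(0,0,255))):
        cv2.polylines(J,[np.array([pt(x,r*np.cos(t),r*np.sin(t)) for t in np.linspace(0,6.3,30)],np.int32)],True,col,1)
    cv2.imwrite('pics/%s.png'%fn,J)
E
python3 - <<'E'
from blk import *
f=np.load('g4.npz');c={k:f[k] for k in ['camera_matrix','R','t']}
pinoverlay(f['p'],c,f['pos'],f['rot'],'po0')
pinoverlay(f['p'],c,f['pos'],f['rot'],'po1',off=(.0012,0))
E
cd pics;python3 -c "
import cv2,numpy as np
cv2.imwrite('po.png',cv2.resize(np.hstack([cv2.imread(f'po{i}.png')[:,120:620] for i in (0,1)]),None,fx=.8,fy=.8))"
```

```text
(no output)
```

View pics/po.png

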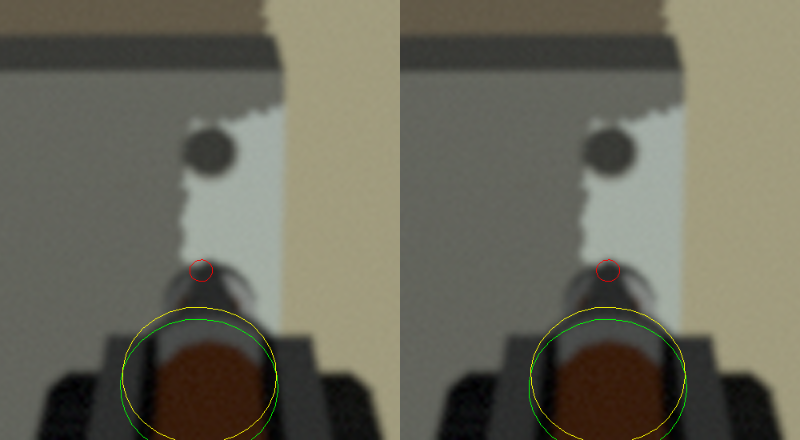

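```bash
cat > place.py <<'E'
from blk import *
QS=np.array([.55896,-.16618,.0894])       # stage pose in wrist-calibrated frame
COR=np.array([.0013,-.0004])              # pin axis in tool (y,z) as wrist camera sees it
OS=down(AJ+QS[2])
OFF={'2a':(-.2,-.5),'2b':(.3,-1.9),'1a':(-2.3,0),'1b':(-2.,3.25),'0a':(3.8,-2.3),'0b':(3.3,-.8)} # carrier - stage, world mm
def shole(k,corr=True):
    x=.048 if k[1]=='b' else -.048;y=(int(k[0])-1)*.075;th=QS[2]
    S=np.array([QS[0]+np.cos(th)*x-np.sin(th)*y,QS[1]+np.sin(th)*x+np.cos(th)*y])
    return S-(OS[:,1:]@COR)[:2] if corr else S
def hover(k,extra=(0,0),zt=.062,oz=-.0316):
    S=shole(k)+np.array(extra);M=S+.5*np.array(OFF[k])/1000
    m.move_ptp((M[0],M[1],zt+.08),OS);m.move_l((M[0],M[1],zt+.04+oz),OS,max_speed=.12)
    return S,M
def insert(S,M,oz=-.0316,zend=.0485):
    """drive down; returns xy used"""
    H=lambda zt:zt+.04+oz   # TCP z for pin tip z
    m.dwell(.1);f0=m.current_force()
    P=np.array(M);log=[]
    sched=[(.050,0),(.042,0),(.038,.25),(.034,.6),(.030,1.),(.026,1),(.022,1),(.018,1),(.014,1),(.0115,1),(.0095,1),(.0085,1)]
    adj=np.zeros(2)
    for zt,w in sched:
        T=M+(S-M)*w+adj
        m.move_l((T[0],T[1],H(zt)),OS,max_speed=.05)
        f=m.current_force()-f0;log.append((zt,np.round(f,1)))
        if w==1 and np.hypot(*f[:2])>3: adj+=np.clip(f[:2]/25000.,-.0006,.0006)
        if f[2]>35 and zt>.012: print('blocked');break
        if np.hypot(*f[:2])>30: print('lateral');break
    for l in log: print(*l)
    print('adj mm',adj*1000,'grip',round(m.current_grip_width(),3),m.current_ee_pos(),m.current_time())
    return adj
E
python3 - <<'E'
from place import *
S,M=hover('2a');m.dwell(.2);print(S,M,m.current_ee_pos(),m.current_grip_width())
p,d,c=snap('wrist','h1');np.savez('h1.npz',p=p,d=d,**c,pos=m.current_ee_pos(),rot=m.current_tcp_rot())
pinoverlay(p,c,m.current_ee_pos(),m.current_tcp_rot(),'h1o',off=COR)
E
```

```text
[ 0.50394115 -0.0945059 ] [ 0.50384115 -0.0947559 ] [ 0.50425924 -0.09484406  0.07108112] 0.15227714152403493
```

View pics/h1o.png

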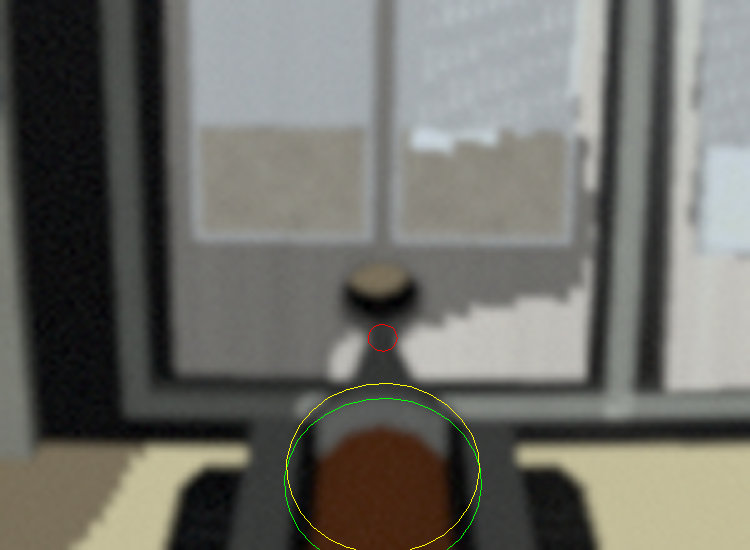

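```bash
python3 - <<'E'
from place import *
f=np.load('h1.npz');c={k:f[k] for k in ['camera_matrix','R','t']}
print('axis@.048',wproj(c,np.r_[(f['pos']+f['rot'][:,1:]@COR)[:2],.048]),'carrier hole pred',wproj(c,np.r_[shole('2a',False)+np.array(OFF['2a'])/1000,.048]),'seen hole world',wunproj(c,256,207.7,.048))
S=shole('2a');M=S+.5*np.array(OFF['2a'])/1000
insert(S,M)
p,d,c=snap('wrist','h2');pinoverlay(p,c,m.current_ee_pos(),m.current_tcp_rot(),'h2o',off=COR)
E
```

```text
axis@.048 (np.float64(256.0025474472904), np.float64(209.6221099243856)) carrier hole pred (np.float64(256.1645339239599), np.float64(210.17368058093413)) seen hole world [ 0.50619244 -0.09596782  0.048     ]
0.05 [-1.2 -0.9  0.7]
0.042 [-0.7  0.2  0.7]
0.038 [-1.1  0.9  0.2]
0.034 [-0.1 -0.2  0. ]
0.03 [-0.4  0.1 -1.1]
0.026 [ 0.1 -0.8 -0.6]
0.022 [-0.   0.8  0.1]
0.018 [-0.8 -0.1 -0.2]
0.014 [-0.6  0.3  0.1]
0.0115 [-0.6 -0.5  0.3]
0.0095 [-0.8 -0.8  0.2]
0.0085 [-0.6 -0.8 -0.3]
adj mm [0. 0.] grip 0.154 [ 0.50390608 -0.09448459  0.01685905] 26.2917
```

View pics/h2o.png

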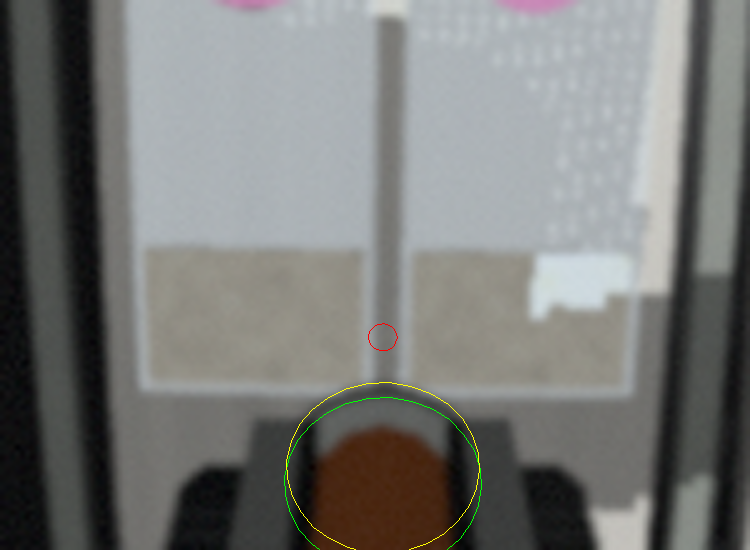

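```bash
cat >> place.py <<'E'
def seat(S,adj):
    """press home while gripped until 20 N, release, retract"""
    f0=m.current_force();T=np.array(S)+adj;z=m.current_ee_pos()[2]
    z0=z
    while z>z0-.005:
        z-=.0006;m.move_l((T[0],T[1],z),max_speed=.03);f=m.current_force()-f0
        if f[2]>20: break
    print('home z',m.current_ee_pos(),np.round(f,1))
    m.set_gripper(.38);m.dwell(.1)
    m.move_l((T[0],T[1],m.current_ee_pos()[2]+.07),max_speed=.2)
E
python3 - <<'E'
from place import *
seat(shole('2a'),0)
m.move_ptp((.59,-.16,.17),down(-np.pi/2+.06));m.dwell(.2)
p,d,c=snap('wrist','w3');np.savez('w3.npz',p=p,d=d,**c);print(m.current_time())
I=rect('wrist',p,c,.46,.65,-.31,0.03,.048);cv2.imwrite('pics/w3r.png',cv2.cvtColor(I,cv2.COLOR_RGB2BGR))
E
```

```text
home z [ 0.5042769  -0.09461357  0.01592885] [-7.1  0.9 21.7]
29.125
```

View pics/w3r.png

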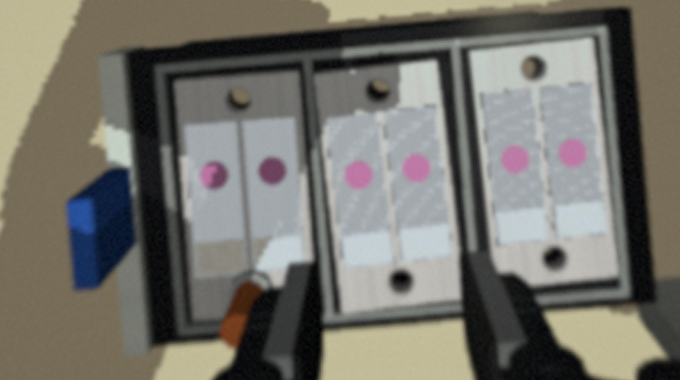

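```bash
cat > cyc.py <<'E'
from place import *
import json,os
def state(): return json.load(open('st.json'))
def lookblk(st):
    g=st['q'];m.move_ptp((g[0]+.005,g[1],.25),down(AJ+g[2]));m.dwell(.15)
    p,d,c=snap('wrist','b_%d'%len(st['rem']));q,e=bfit('wrist',p,c,st['rem'],g)
    print('block',np.round(q,4),'err',round(e,3),m.current_time());
    bshow('wrist',p,c,q,'bs_%d'%len(st['rem']),st['rem'])
    return q,e
def grab(st,i,q):
    X=pick(q,i,zg=.052,corr=-COR)
    if m.current_grip_width()<.1: print('MISSED');return False
    go(X[0],X[1],.16,v=.15);print('held',round(m.current_grip_width(),3))
    return True
E
cat > c1.py <<'E'
from cyc import *
import sys
k,i=sys.argv[1],int(sys.argv[2])
st=state();q,e=lookblk(st)
if e>.35: print('bad fit, stop');sys.exit()
st['q']=list(q)
if grab(st,i,q):
    st['rem'].remove(i);json.dump(st,open('st.json','w'))
    S,M=hover(k,zt=.066);m.dwell(.15);p,d,c=snap('wrist','hv_'+k)
    np.savez('hv.npz',p=p,d=d,**c,pos=m.current_ee_pos(),rot=m.current_tcp_rot())
    print('grip',m.current_grip_width(),'S',S,'M',M,m.current_time())
    # overlay: pin axis at .048 and predicted carrier hole
    pinoverlay(p,c,m.current_ee_pos(),m.current_tcp_rot(),'hvo_'+k,off=COR)
    I=cv2.imread('pics/hvo_%s.png'%k)
    for C,col in((shole(k,False)+np.array(OFF[k])/1000,(255,0,255)),((m.current_ee_pos()+m.current_tcp_rot()[:,1:]@COR)[:2],(0,0,255))):
        P=np.array([wproj(c,[C[0]+.006*np.cos(t),C[1]+.006*np.sin(t),.048]) for t in np.linspace(0,6.3,40)])
        cv2.polylines(I,[np.round((P-[180,150]+.5)*5-.5).astype(np.int32)],True,col,1)
    cv2.imwrite('pics/hvo_%s.png'%k,I)
json.dump(st,open('st.json','w'))
E
echo '{"q":[0.4867,0.2698,0.276],"rem":[0,1,2,4,5,6]}' > st.json
python3 c1.py 2b 2
```

```text
block [0.4867 0.27   0.2744] err 0.144 30.9667
grip w 0.158 f [-1.3  0.1  6.2] [0.51366564 0.24469744 0.01340953]
held 0.152
grip 0.15865651282007898 S [ 0.59955777 -0.08593493] M [ 0.59970777 -0.08688493] 36.2417
```

View pics/hvo_2b.png

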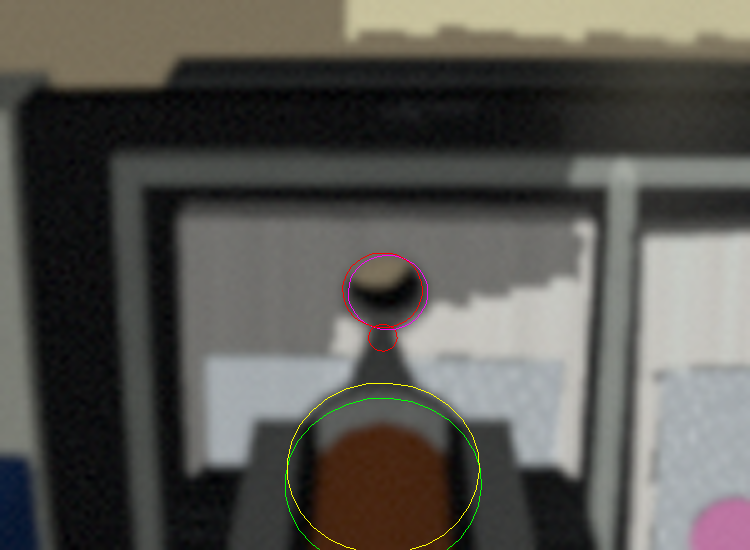

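```bash
cat > c2.py <<'E'
from cyc import *
import sys
k=sys.argv[1];S=shole(k);M=S+.5*np.array(OFF[k])/1000
print('grip',m.current_grip_width())
adj=insert(S,M,oz=-.0306);
if m.current_ee_pos()[2]<.0195: seat(S,adj)
E
python3 c2.py 2b && python3 c1.py 1a 1
```

```text
grip 0.15865651282007898
0.05 [-0.7 -1.  -0.4]
0.042 [-0.2 -1.6 -1.2]
0.038 [-0.6  0.1 -0.4]
0.034 [ 0.1 -0.1 -0.8]
0.03 [-0.2  0.4 -0.5]
0.026 [-0.4 -1.5 -1.6]
0.022 [-0.2 -0.9 -0.1]
0.018 [-1.3 -0.5 -0.8]
0.014 [-0.2 -1.2 -0.9]
0.0115 [-0.4  0.1  0.1]
0.0095 [-0.1 -0.4 -0.1]
0.0085 [-0.1 -1.  -0.3]
adj mm [0. 0.] grip 0.158 [ 0.59953538 -0.08592103  0.01787092] 39.6
home z [ 0.60006966 -0.08601247  0.01686374] [-8.   2.  22.4]
block [0.4867 0.2699 0.2747] err 0.141 43.4833
grip w 0.159 f [-1.6  0.3  5.8] [0.47710496 0.23433008 0.01340567]
held 0.155
grip 0.15807407039670707 S [ 0.51063722 -0.16920639] M [ 0.50948722 -0.16920639] 48.9667
```

View pics/hvo_1a.png

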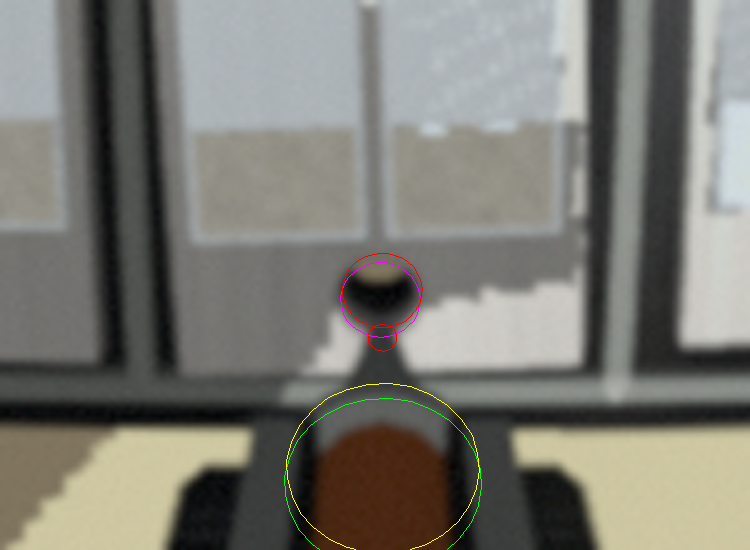

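Pins 2a and 2b are home. At 1a the pin tip is inside the carrier hole (around 380,292), so I'll insert it and go on to 1b.

```bash
python3 c2.py 1a && python3 c1.py 1b 0
```

```text
grip 0.15807407039670707
0.05 [ 1.1 -0.3  0.4]
0.042 [ 1.6  0.3 -1.2]
0.038 [ 2.1  0.1 -1. ]
0.034 [0.8 0.3 0. ]
0.03 [ 0.5  0.2 -0.6]
0.026 [ 0.7  0.9 -0.7]
0.022 [ 0.2  0.4 -2.3]
0.018 [ 1.   0.8 -0.3]
0.014 [ 0.4 -0.1 -0. ]
0.0115 [ 1.5  0.3 -1. ]
0.0095 [ 0.9 -1.1 -0.8]
0.0085 [ 1.1 -0.1  0.2]
adj mm [0. 0.] grip 0.155 [ 0.51062893 -0.16918737  0.01786986] 52.325
home z [ 0.51102492 -0.16938795  0.0167878 ] [-8.4  3.  27.5]
block [0.4867 0.2698 0.2742] err 0.132 56.4167
grip w 0.158 f [-1.5 -1.1  4.7] [0.44048881 0.22395276 0.01337568]
held 0.154
grip 0.15846331404406502 S [ 0.60625384 -0.16063542] M [ 0.60525384 -0.15901042] 61.975
```

View pics/hvo_1b.png

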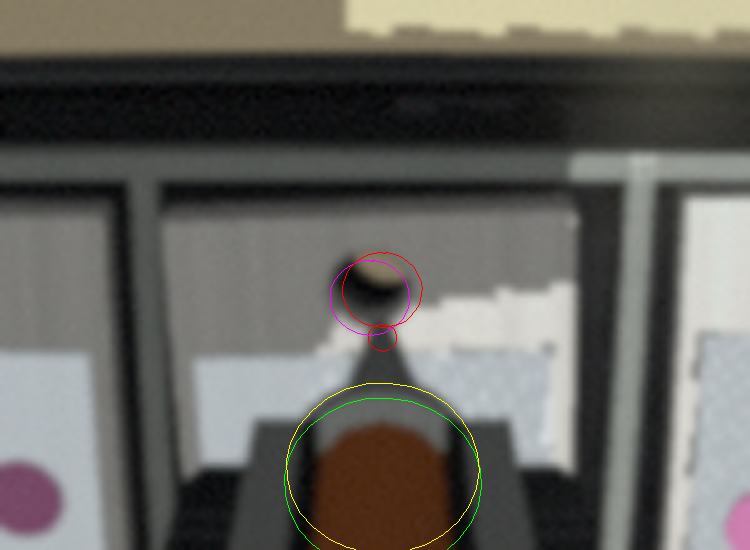

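```bash
python3 c2.py 1b && python3 c1.py 0a 6
```

```text
grip 0.15846331404406502
0.05 [ 0.4 -0.2  1.6]
0.042 [0.1 0.9 1.3]
0.038 [0.4 0.1 0. ]
0.034 [0.1 2.2 0.8]
0.03 [ 0.4  0.6 -0.1]
0.026 [ 0.1  0.7 -0.2]
0.022 [ 0.6  0.7 -0.2]
0.018 [0.4 0.3 0.3]
0.014 [1.1 0.6 0. ]
0.0115 [-0.   1.   0.3]
0.0095 [0.7 1.  0.7]
0.0085 [0.6 1.3 0.9]
adj mm [0. 0.] grip 0.157 [ 0.60624739 -0.16064194  0.01784111] 65.3333
home z [ 0.60673184 -0.16074459  0.01685158] [-6.5  2.4 20.1]
block [0.4868 0.2699 0.2777] err 0.11 69.4417
grip w 0.156 f [-1.6 -1.4  6.4] [0.51406126 0.31342239 0.01346735]
held 0.155
grip 0.15897384416127897 S [ 0.51733329 -0.24390688] M [ 0.51923329 -0.24505688] 75.45
```

View pics/hvo_0a.png

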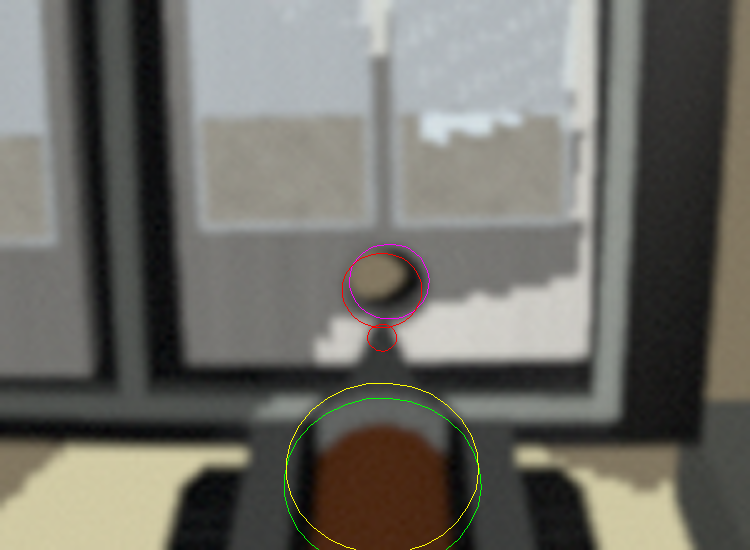

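The carrier hole matches the prediction and the tip lies within it.

```bash
python3 c2.py 0a && python3 c1.py 0b 5
```

```text
grip 0.15897384416127897
0.05 [ 1.3 -0.  -1. ]
0.042 [-0.1  0.9 -1.1]
0.038 [ 0.7 -0.3 -0.5]
0.034 [ 0.3  1.2 -0.8]
0.03 [ 1.2  0.7 -0.4]
0.026 [ 1.3  0.5 -1.5]
0.022 [ 0.8 -0.1 -1. ]
0.018 [ 1.   0.3 -1.4]
0.014 [-0.2  0.9 -1.5]
0.0115 [-0.4  0.7 -0.8]
0.0095 [0.4 0.6 0.3]
0.0085 [ 0.1  1.2 -0.1]
adj mm [0. 0.] grip 0.155 [ 0.51732653 -0.24389069  0.01786323] 78.8083
home z [ 0.51768068 -0.24415221  0.01685565] [-8.1  2.8 24.8]
block [0.4868 0.2699 0.2788] err 0.097 83.1333
grip w 0.152 f [-1.7 -1.1  7.6] [0.47748816 0.30300949 0.01343765]
held 0.16
grip 0.15889117789567309 S [ 0.61294992 -0.2353359 ] M [ 0.61459992 -0.2357359 ] 89.125
```

View pics/hvo_0b.png

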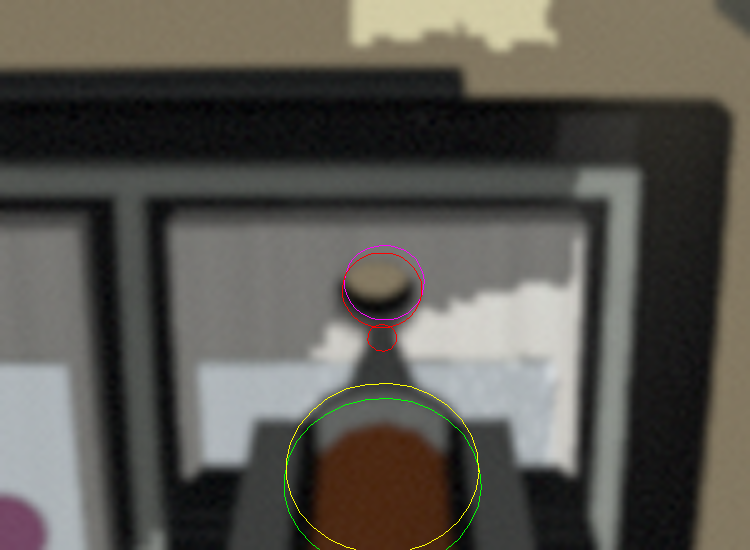

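```bash
python3 c2.py 0b; python3 - <<'E'
from cyc import *
m.move_ptp((.52,-.02,.30),down(-np.pi/2+.06));m.set_gripper(0);m.dwell(.2)
p,d,c=snap('wrist','w5');np.savez('w5.npz',p=p,d=d,**c);snap('scene','s5');p,d,c=snap('top','t5')
print(m.current_time())
I=cv2.imread('pics/s5.png')[140:240,140:310];cv2.imwrite('pics/s5c.png',cv2.resize(I,None,fx=4.5,fy=4.5,interpolation=cv2.INTER_CUBIC))
for n in ['stage_handle','start_top']:
    for r in m.look_for('wrist',n): print(n,np.round(r['at'],4),round(r['confidence'],2))
E
```

```text
grip 0.15889117789567309
0.05 [ 0.9 -0.1 -0.5]
0.042 [-0.1  0.3 -0.1]
0.038 [ 0.6 -0.1 -0.4]
0.034 [ 1.  -0.  -0.7]
0.03 [ 0.3 -0.6 -0. ]
0.026 [-0.6  1.1 -0.8]
0.022 [ 0.4 -0.3 -0.2]
0.018 [0.9 1.3 0.4]
0.014 [ 0.9  1.3 -0.7]
0.0115 [ 1.1  0.2 -0.1]
0.0095 [-0.5  0.7  0.6]
0.0085 [ 0.6 -0.4 -0.2]
adj mm [0. 0.] grip 0.156 [ 0.61292678 -0.23531759  0.01786262] 92.4833
home z [ 0.61352487 -0.23553766  0.01687578] [-8.8  4.5 23.8]
96.875
stage_handle [ 0.5651 -0.119   0.0379] 0.64
start_top [ 0.5763 -0.3441  0.1604] 0.72
```

View pics/s5c.png

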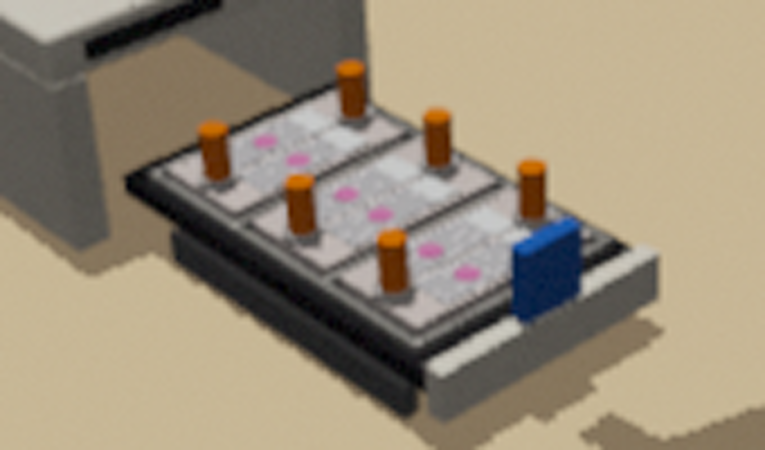

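View pics/w5.png

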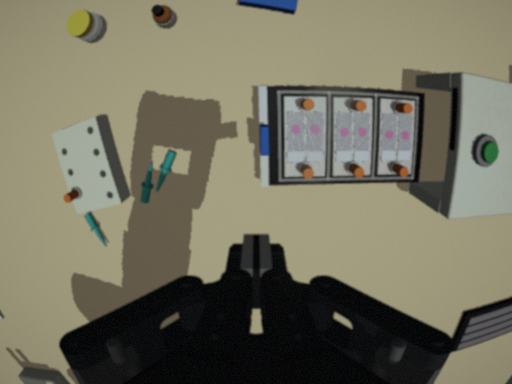

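All six pins stand upright with their collars down. Now I'll push the stage with shut fingers on the handle's outer face.

```bash
cat > push.py <<'E'
from cyc import *
th=QS[2];O=down(th);ey=np.array([-np.sin(th),np.cos(th)]);C=QS[:2]+np.array([-.0004,.0013])
Z=.068-L
P=lambda y:np.r_[C+ey*y,Z]
m.set_gripper(0)
s=P(.20);m.move_ptp((s[0],s[1],.12),O);m.move_l(s,max_speed=.12);m.dwell(.2);f0=m.current_force()
y=.20;contact=None
while y>.13 and contact is None:
    y-=.003;m.move_l(P(y),max_speed=.04);f=m.current_force()-f0
    if f[:2]@ey>2.5: contact=y
print('contact tcp y',contact,np.round(f,1),m.current_time())
snap('scene','p0')
E
python3 push.py; python3 -c "
import cv2
I=cv2.imread('pics/p0.png')[80:240,140:340];cv2.imwrite('pics/p0c.png',cv2.resize(I,None,fx=3.5,fy=3.5))"
```

```text
contact tcp y None [-1.4  1.7  0.6] 105.65
```

View pics/p0c.png

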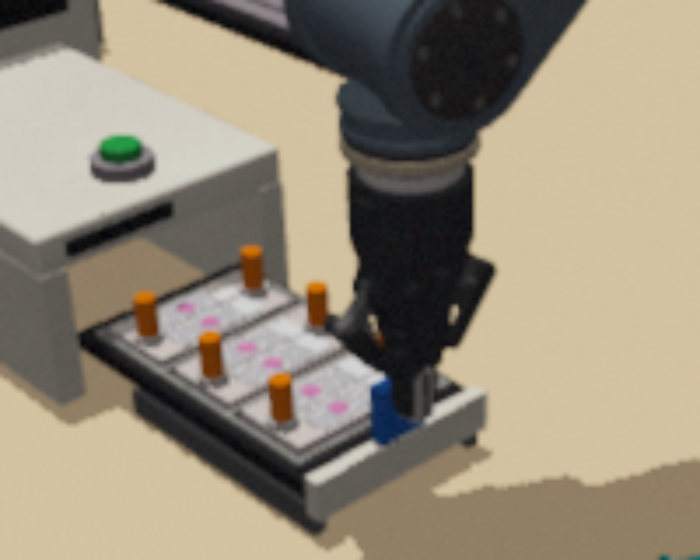

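```bash
cat > push2.py <<'E'
from cyc import *
import sys
th=QS[2];O=down(th);ey=np.array([-np.sin(th),np.cos(th)]);C=QS[:2]+np.array([-.0004,.0013]);Z=.068-L
y=float(sys.argv[1]);ye=float(sys.argv[2]);st=float(sys.argv[3]);lim=float(sys.argv[4])
P=lambda y:np.r_[C+ey*y,Z]
log=[]
while y>ye+1e-6:
    y=max(ye,y-st);m.move_l(P(y),max_speed=.05);f=m.current_force();log.append((round(y,4),round(float(f[:2]@ey),1),round(float(f[2]),1)))
    if f[:2]@ey>lim: print('limit');break
print(log,m.current_time(),m.current_ee_pos())
p,d,c=snap('scene','p1');snap('top','p1t')
cv2.imwrite('pics/p1c.png',cv2.resize(cv2.imread('pics/p1.png')[80:240,100:300],None,fx=3.5,fy=3.5))
E
python3 push2.py .128 .06 .017 20
```

```text
[(0.111, 0.6, 0.1), (0.094, -0.5, -0.8), (0.077, 0.4, 0.5), (0.06, 0.5, 0.1)] 107.6667 [ 0.55325962 -0.10525373  0.02850186]
```

View pics/p1c.png

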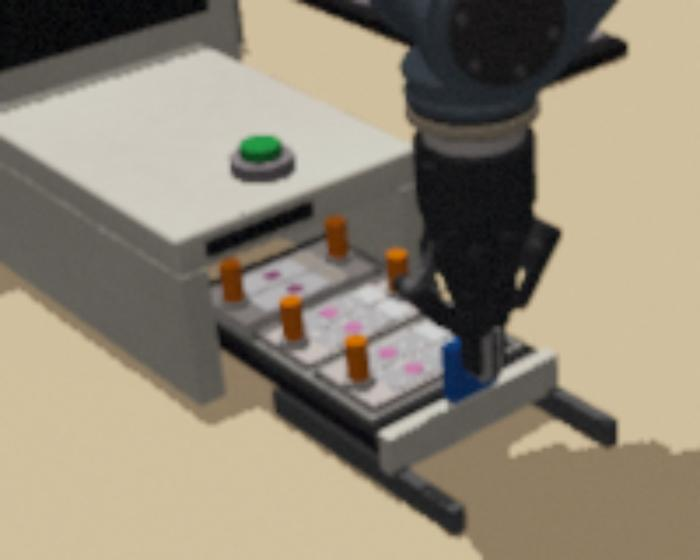

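```bash
python3 push2.py .06 -.06 .02 20; python3 push2.py -.06 -.115 .003 12
```

```text
[(0.04, -0.2, -0.1), (0.02, -0.5, -0.4), (-0.0, 0.1, 0.3), (-0.02, -0.1, 1.0), (-0.04, 0.2, 0.5), (-0.06, -0.6, -0.1)] 111.0667 [ 0.56394567 -0.22480519  0.02849046]
limit
[(-0.063, 1.8, 0.4), (-0.066, 2.2, 1.6), (-0.069, 2.6, 1.1), (-0.072, 2.4, 0.4), (-0.075, 2.4, 0.5), (-0.078, 1.7, -0.3), (-0.081, 1.0, 0.2), (-0.084, 1.1, 1.0), (-0.087, 4.0, 1.9), (-0.09, 21.3, 9.7)] 113.6667 [ 0.56616787 -0.25137023  0.02850588]
```

View pics/p1c.png

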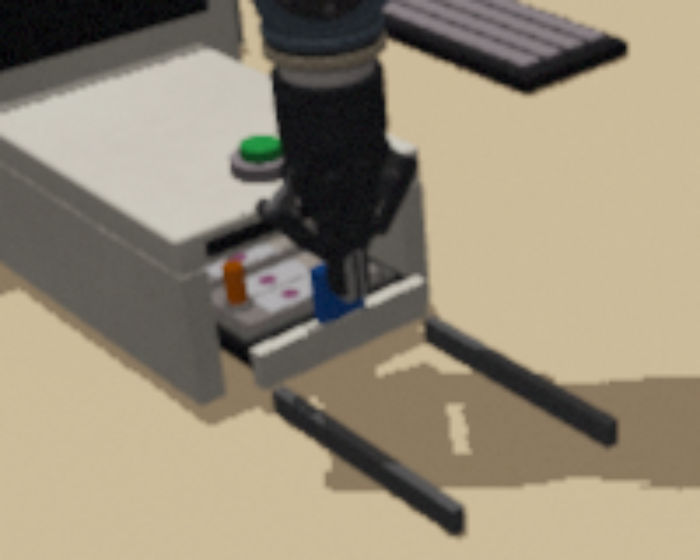

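```bash
python3 - <<'E'
from cyc import *
th=QS[2];ey=np.array([-np.sin(th),np.cos(th)]);C=QS[:2]+np.array([-.0004,.0013])
T=C+ey*.02;m.move_l((T[0],T[1],.0285),max_speed=.15);m.move_l((T[0],T[1],.16),max_speed=.2)
T=C+ey*.14;m.move_ptp((T[0],T[1],.25),down(AJ+th));m.dwell(.2)
p,d,c=snap('top','t7');snap('scene','s7')
pt=cv2.cvtColor(cv2.imread('pics/t1.png'),cv2.COLOR_BGR2RGB)
def blue(p): 
    h=cv2.cvtColor(p,cv2.COLOR_RGB2HSV);k=((h[...,0]>105)&(h[...,0]<130)&(h[...,1]>120)).astype(np.uint8);return cv2.connectedComponentsWithStats(k)
q=np.array([.55719,-.1643])
for im in (pt,p):
    n,l,s,ce=blue(im)
    for i in range(1,n):
        if s[i,4]>8:
            X=unproj(c,*ce[i],.09);r=X[:2]-q;print(s[i],np.round(X,4),'stage y',round(float(r@ey),4),'x',round(float(r@[np.cos(th),np.sin(th)]),4))
pw,dw,cw=snap('wrist','w7');np.savez('w7.npz',p=pw,d=dw,**cw)
for r in m.look_for('top','start_top'): print(r)
for r in m.look_for('wrist','start_top'): print(r)
print(m.current_time())
h=cv2.cvtColor(p,cv2.COLOR_RGB2HSV);k=((h[...,0]>45)&(h[...,0]<80)&(h[...,1]>120)).astype(np.uint8);n,l,s,ce=cv2.connectedComponentsWithStats(k)
for i in range(1,n):
    if s[i,4]>20: print('green top',s[i],unproj(c,*ce[i],.155), [float(d[int(ce[i][1]),int(ce[i][0])])])
h=cv2.cvtColor(pw,cv2.COLOR_RGB2HSV);k=((h[...,0]>45)&(h[...,0]<80)&(h[...,1]>120)).astype(np.uint8);n,l,s,ce=cv2.connectedComponentsWithStats(k)
for i in range(1,n):
    if s[i,4]>20: print('green wrist',s[i],wunproj(cw,*ce[i],.155))
E
```

```text
[251  90  39  25 743] [ 0.7576 -0.0238  0.09  ] stage y 0.122 x 0.2121
[268 192   5  17  75] [ 0.5464 -0.0289  0.09  ] stage y 0.1359 x 0.0013
[251  91  39  24 736] [ 0.7574 -0.0238  0.09  ] stage y 0.1221 x 0.2119
[380 183   7  20 107] [ 0.5666 -0.2677  0.09  ] stage y -0.1038 x 0.0002
{'at': [0.574, -0.3459, 0.1577], 'confidence': 0.61}
{'at': [0.7243, 0.27, 0.0624], 'confidence': 0.48}
{'at': [0.5716, -0.338, 0.1622], 'confidence': 0.64}
{'at': [0.5717, -0.2649, 0.0424], 'confidence': 0.63}
117.4667
green wrist [497 175  15  22 267] [ 0.57522643 -0.34481568  0.155     ]
```

View pics/w7.png

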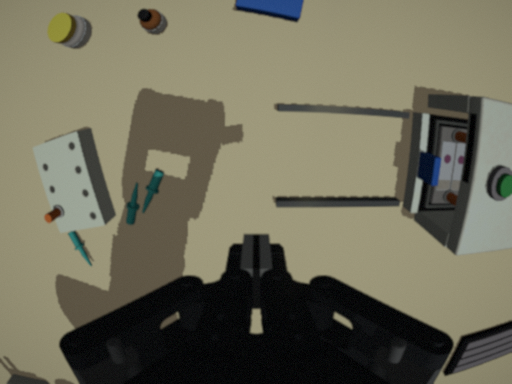

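View pics/s7.png

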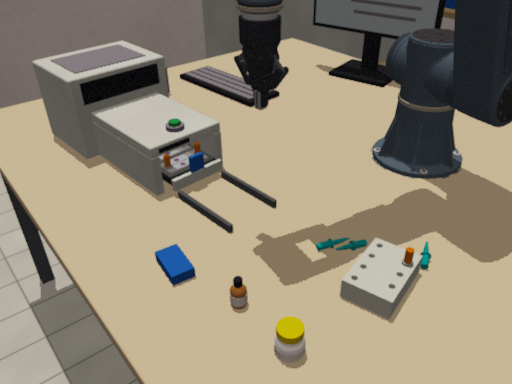

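```bash
python3 - <<'E'
from cyc import *
th=QS[2];O=down(th);ey=np.array([-np.sin(th),np.cos(th)]);C=QS[:2]+np.array([-.0004,.0013]);Z=.077-L
P=lambda y:np.r_[C+ey*y,Z]
s=P(-.04);m.move_ptp((s[0],s[1],.12),O);m.move_l(s,max_speed=.15);m.dwell(.2);f0=m.current_force()
y=-.04;m.move_l(P(-.08),max_speed=.08);y=-.08;log=[]
while y>-.098:
    y-=.001;m.move_l(P(y),max_speed=.04);f=m.current_force()-f0;log.append((round(y,3),round(float(f[:2]@ey),1)))
    if f[:2]@ey>28:break
print(log,m.current_ee_pos(),m.current_time())
m.move_l(P(-.05),max_speed=.1);s=P(-.05);m.move_l((s[0],s[1],.18),max_speed=.2)
m.move_ptp((.574,-.3445,.20),down(AJ+th));m.dwell(.15);p,d,c=snap('wrist','bt');print(m.current_time())
for h in(.155,.158): 
    I=1
hsv=cv2.cvtColor(p,cv2.COLOR_RGB2HSV);k=((hsv[...,0]>45)&(hsv[...,0]<80)&(hsv[...,1]>120)).astype(np.uint8);n,l,st,ce=cv2.connectedComponentsWithStats(k)
for i in range(1,n):
    if st[i,4]>20: print('green',st[i],ce[i],wunproj(c,*ce[i],.157))
print('axis',wproj(c,[*( m.current_ee_pos()+m.current_tcp_rot()[:,1:]@COR)[:2],.157]))
E
```

```text
[(-0.081, -1.0), (-0.082, -0.7), (-0.083, -0.6), (-0.084, -0.2), (-0.085, -0.2), (-0.086, -0.4), (-0.087, -0.5), (-0.088, 7.1), (-0.089, 12.3), (-0.09, 18.3), (-0.091, 24.6), (-0.092, 29.5)] [ 0.56611196 -0.25141381  0.03743648] 123.65
126.55
green [ 244  180   37   38 1062] [261.88983051 198.52259887] [ 0.57679871 -0.34988619  0.157     ]
axis (np.float64(256.0780637962785), np.float64(200.67785020174546))
```

View pics/bt.png

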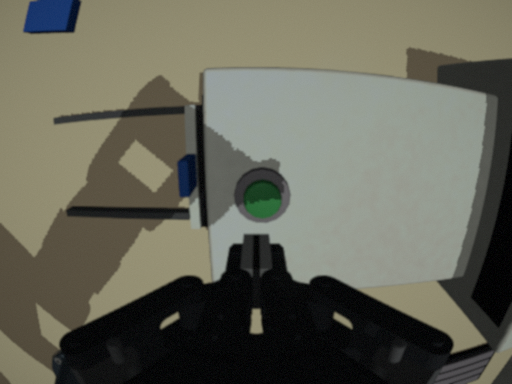

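```bash
python3 - <<'E'
from cyc import *
x,y=.5764,-.3486
go(x,y,.175,v=.1);m.dwell(.2);f0=m.current_force();z=.167;go(x,y,z,v=.06);log=[]
while z>.143:
    z-=.001;go(x,y,z,v=.03);f=m.current_force()-f0;log.append((round(z,4),round(float(m.current_ee_pos()[2]+L),4),round(float(f[2]),1)))
    if f[2]>25:break
print(*log,sep='\n');m.dwell(.3);snap('scene','s8')
go(x,y,.20,v=.1);m.move_ptp((.5,-.02,.28),down(AJ+.09));m.dwell(.2)
snap('scene','s9');snap('top','t9');print(m.current_time())
I=cv2.imread('pics/s8.png')[90:220,90:260];J=cv2.imread('pics/s9.png')[90:220,90:260]
cv2.imwrite('pics/s89.png',cv2.resize(np.hstack([I,J]),None,fx=2.3,fy=2.3))
E
```

```text
(0.166, 0.166, -0.1)
(0.165, 0.165, 0.5)
(0.164, 0.1639, 1.0)
(0.163, 0.1629, 0.6)
(0.162, 0.1619, 0.3)
(0.161, 0.1609, 0.4)
(0.16, 0.1599, 0.2)
(0.159, 0.1589, -0.7)
(0.158, 0.1579, 0.1)
(0.157, 0.1569, 0.4)
(0.156, 0.1561, 1.9)
(0.155, 0.1551, 1.8)
(0.154, 0.1541, 3.3)
(0.153, 0.1531, 3.0)
(0.152, 0.1521, 4.1)
(0.151, 0.1511, 4.5)
(0.15, 0.1506, 8.1)
(0.149, 0.1505, 14.9)
(0.148, 0.1504, 22.0)
(0.147, 0.1503, 28.5)
135.5083
```

View pics/s89.png

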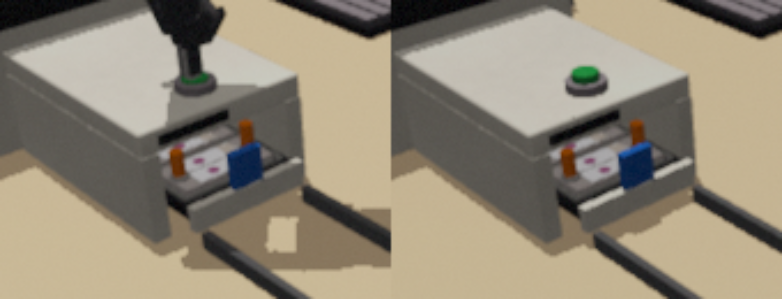

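View pics/t9.png

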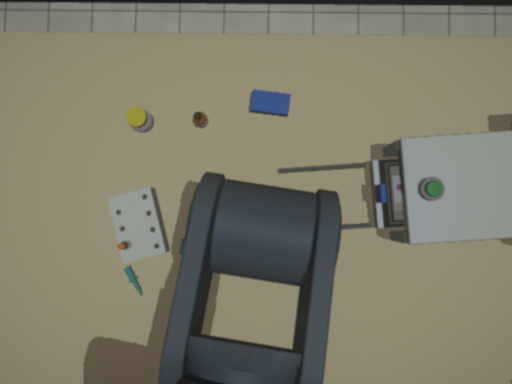

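```bash
python3 - <<'E'
from cyc import *
print(m.sign_off(), m.current_time())
E
```

```text
the job is handed in; nothing more can be done
the job is handed in; nothing more can be done
```

The job is handed in: all three carriers are pinned, the stage is fully in, and the start button was pressed once the stage was home. It took about 136 s of the 210 s allowed.

- **Pins:** I drove six orange pins through both holes of carriers 2, 1 and 0. Each went in with almost no side force and met a firm stop at 20–28 N with its collar at carrier height. The scene picture then showed all six upright with their collars down.
- **Stage:** it met a firm stop at the same point on two separate pushes. The pictures give about 0.2397 m of travel against the 0.240 m stop, good to about 2 mm.
- **Start button:** it gave about 6 mm (0.1565 to 0.1505 m) against a light spring, then stopped hard at 28 N.
- **Bystanders:** the bottle, jar and blue slide box look unmoved in the last top picture.

**What disagreed:**
- **Fingertips:** the real fingertips end 39.5 mm short of the reported TCP. My first grasp therefore closed above the pin and missed without touching it. I measured the gap by touching bare table and corrected for it afterwards.
- **Camera offsets:** the wrist and top cameras disagreed by about 2 mm on the stage and up to 4 mm on the block. I corrected for this using the first held pin.
- **Turquoise look-alikes:** they stand upright in the first picture and lie on the table from the first seconds on. I never handled them.

The last check that all six pins stood upright was made before the stage went in. Afterwards only the two outermost pins were visible in the slot.

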